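# Load the ornament tray and focus the laser engraver with its gauge blade

### The arm

A 6-joint arm with a two-finger parallel gripper is mounted at the origin on the work surface. World frame = base frame: x ahead of the robot, y to its left, z up, the work surface at z = 0. Lengths are in m, angles in rad, forces in N, time in s.
With the tool pointing down it reaches from about 0.3 to 0.775 m from the base axis. Payload 14.6 kg.
Tool frame: the origin (TCP) lies at the very end of the fingers, on their centre line; the grasp point (between the pads) lies 19 mm behind it; z points along the fingers, y is the line along which they close (so a half turn about z gives the same grasp; the last joint's range is limited). The gripper opens to 94 mm and grips with 3 to 60 N. Pads are 16 mm wide; open, the fingers measure 119 mm over their backs; the gripper's body (75 mm by 177 mm) begins 78 mm behind the grasp point.
Start: joints at [1.15, 0.3, 1.521, -0, 1.321, -0.067], TCP at [0.191, 0.516, 0.205] pointing down, gripper open.
Joint ranges: [-3.03, 3.03], [-0.79, 2.21], [0.23, 2.52], [-1.04, 4.18], [0, 3.07], [-2.55, 2.55]. Speed limits (rad/s): [2.22, 2.22, 2.57, 3.14, 3.14, 3.14].

### API

Orientations are given as [roll, pitch, yaw] about the fixed x, y, z axes, in that order (R = Rz(yaw) Ry(pitch) Rx(roll)).
In Python, from station import ctrl gives the robot as it stands. The module is installed in compiled form; this text tells all that it offers.
- The arm moves only by the tool step_arm, never from a script. Its argument "deltas" is a list of rows, each an object with "dp": the shift along the tool's x, y, z scaled (see below), a list of three; "twist": the turn about the tool's z scaled (see below). In form: [{"dp": [tx, ty, tz], "twist": twist}, ...]. A call has 1 to 12 rows; each row shifts and turns the commanded pose from where the row before left it, along the tool's axes as they then stand; what a row does not reach is not made up. The controller multiplies each number of a shift by 0.04 m and each number of a turn by 4 degrees. A row lasts 1/10 s, in which the tool goes at most 50 mm and 8.59 degrees, less where a joint would pass 70% of its speed; a pose out of reach is approached as far as the arm can. A call with a number of a shift or a turn outside -1 to 1 is refused whole. A call with a gripper value outside its range is refused whole. "gripper" is the opening, from -1 (shut) to 1 (fully open), set as the call begins (left out, the last holds). The fingers move at their own pace and stop on an object; "squeeze" is the grip in N (left out, the last holds). Time passes only in rows, so rows that do not move let the fingers close. It gives the time, the measured TCP pose, the force, the opening and the grip force at its end, in the units of the state.
- ctrl.get_obs(): the state, without advancing time (a new reading comes with each control period).
- ctrl.camera(name): name is "scene" or "top" or "wrist"; returns (picture, depth): 420x560x3 uint8, red, green, blue; 420x560 float32, m along the optical axis (not along the pixel's ray), 0 where there is no reading.
- ctrl.get_calibration(name): a dict with "fx", "fy", "cx", "cy" (pixels), "world_to_cam" (4x4, takes a point from world to camera coordinates); the wrist camera has in their place "hand_eye" (4x4, takes a point from camera to tool coordinates, whose origin is the TCP and whose axes are the flange's). Camera axes: x right, y down, z forward; pixel columns grow to the right and rows downward; lengths in m; the calibration is good to about 2 mm. A picture is of the moment at which its call begins: read the wrist's pose just before it. get_calibration takes no time and is no camera call.
- ctrl.hand_in(): hands the job in; it is judged then, once.
Trained networks look in the newest picture that a camera, given by its name, has taken for a name from the list of things; names that differ only in an ending like _2 or _b are one class to them, and where a whole thing is asked for, a point or a joint stands for the part that bears it (a point fixed in the world has none). Each returns a list of dicts, best first, with "conf" (0 to 1); they miss things now and then, are a little off and sometimes report something else, mostly with a low value. They report only what shows in the picture. A call takes as long as a camera call.
- ctrl.spot_in(camera, label): "rect" ([left, top, right, bottom] as shares, 0 to 1, of the picture: columns of its width, rows of its height, round what is visible of it).
- ctrl.cut_out(camera, label): "pixels" (420x560 bool, what is visible of it) and "rect" ([left, top, right, bottom] as shares, 0 to 1, of the picture: columns of its width, rows of its height, round what is visible of it).
The state is a dict: "time_s": time; "qpos": joint angles; "joint_vel": joint speeds; "tau": joint torques, N m; "ee_pos": TCP position; "eef_rot": TCP orientation; "force": force on the tool from outside, world axes, zero at the start; "moment": the same for the moment, N m; "grip_width": finger opening in m; "grip_force": force on a finger pad.
Only numpy, scipy, OpenCV 4.12 (cv2) and the standard library are available. Lean on these libraries where they do the work, as an engineer would, in place of code of your own. Each camera call takes 0.05 s, during which the arm holds its last target. There are 200 camera calls.

### The job

Set up the laser engraver for the next batch: put every red ornament blank flat into a pocket of the wooden tray, and have the tray slid along the engraver's bed from its open end (the tray's black handle trailing) until it is fully home and the detent holds it. Then push the yellow focus gauge straight in from the front between tray and laser nozzle until its red line is over the front edge of the front guide rail, press the laser head down until the nozzle rests on the blade without ramming it, draw the gauge out and lay it flat back in the blue tool tray. Leave the other things on the table alone.

Things in the scene. Friction and masses are not known exactly. Their poses are not given: they have to be found in the camera images.
- engraver: Column laser engraver, fixed; place and yaw vary. Origin on the table straight below the nozzle; x from its front to the column, y along the tray's travel (it goes in towards +y), z up. Dark bed plate 10 mm thick: x -80 to 130, y -330 to 122 mm. Column: x 78 to 128, y -31 to 31, 235 mm high. White control box: x 65 to 125, y 32 to 127, 55 mm high
- bed_load (a point): Point on the bed (10 mm above the table) at engraver x 0, y -210 mm: the middle of the open loading shelf, which is all of the bed below y -95 mm. A tray set down with its origin here lies just clear of the guide rails' mouth
- tray_home (a point): Where the tray's origin is when home, axes parallel to the engraver's (play 2 mm in x). Two guide rails 11.5 mm high run in y from -60 mm to the black end stop (face at y 113): front rail x -80 to -50, back rail x 50 to 68 mm; channel 100 mm wide. Its mouth flares to 122 mm wide from y -60 back to -94 mm
- laser_head (a joint): Downward travel of the laser head on its vertical slide, m: 0 top (nozzle tip 18 mm above the top of a tray that is home), 0.017 bottom; starts at 0 to 0.005. It rests on the gauge blade at 0.012. Friction 6 N, weight 3 N: it stays where it is left and about 3 N more pushes it down
- head_top (a point): Middle of the flat top of the laser head, the place to press: 130 mm above the nozzle tip. The head is a black finned block with a red band near the top, 110 mm high above the nozzle, 47 mm (x) by 50 mm (y), centred on the nozzle axis. Should it have gone too low, grip it from above across its 50 mm (engraver y) and draw it up (about 9 N)
- nozzle_tip (a point): Centre of the flat lower end of the brass nozzle (18 mm across, 20 mm high) under the laser head
- detent (a joint): Sprung roller in the back rail at y +72 mm of the engraver; value is how far it is pushed back, m: 0 when fully out (free, or sitting in the tray's notch), 0.0035 or more while the tray's edge rubs past it. Passing it takes roughly 5 to 15 N of push
- tray: Loose plywood tray, about 0.18 kg; origin at the centre of its underside, y along its length (+y end goes in first). 96 mm (x) by 224 mm (y), 12 mm thick; three square pockets 64 mm wide at y -72, 0, 72, floors 4 mm above the underside. Each is open to both long edges by finger notches 34 mm wide, so set a blank down with the fingers on its +x and -x sides
- tray_handle (a point): Middle of the tray's upright black handle plate at its -y end, 30 mm above the tray's underside, tray y -132 mm. Plate 14 mm thick (x), 40 mm long (y), from the underside to 52 mm up; grip it across its 14 mm
- nest0 (a point): Centre of the floor of the tray's pocket next to the handle
- nest1 (a point): Centre of the floor of the tray's middle pocket, below the nozzle when the tray is home
- nest2 (a point): Centre of the floor of the tray's far (+y) pocket
- blank0: Red round ornament blank, 60 mm across and 8 mm thick, lying flat, about 30 g; origin at the centre of its underside. There may be one, two or three of them (None if absent). In a pocket its top is flush with the tray's top
- blank1: Red round ornament blank, 60 mm across and 8 mm thick, lying flat, about 30 g; origin at the centre of its underside. There may be one, two or three of them (None if absent). In a pocket its top is flush with the tray's top
- blank2: Red round ornament blank, 60 mm across and 8 mm thick, lying flat, about 30 g; origin at the centre of its underside. There may be one, two or three of them (None if absent). In a pocket its top is flush with the tray's top
- gauge: Yellow focus gauge, about 90 g: flat blade 180 mm long (x), 50 mm wide, 6 mm thick; origin at the centre of its underside, tip at x 90 mm. Red line across the blade at x -36 mm. Black grip plate stands on it. Inserted to the line its tip is 46 mm beyond the nozzle axis and it lies on tray and front rail, underside 22 mm above the table, and stays when let go
- gauge_line (a point): Middle of the red line, on the blade's top face. At the set depth it is over the front edge of the front guide rail, straight in front of the nozzle: engraver x -80, y 0 mm
- gauge_grip (a point): On the gauge's upright grip plate near its top, 40 mm above the blade's underside, gauge x -64 mm. Plate 36 mm long (x), 12 mm thick (y), from the blade's top to 54 mm above the underside; grip it across its 12 mm
- tool_tray: Blue open tool tray, fixed; its place varies. 240 mm (x) by 124 mm (y) outside, walls 4 mm thick and 18 mm high, floor 4 mm thick; origin at the centre of its underside. The gauge lies in it lengthwise along x (either way round)
- pot: Bystander, to be left alone: low white paint pot with blue cap, 56 mm across and 50 mm high
- paint_jar: Bystander, to be left alone: white jar with metal cap, 64 mm across and 85 mm high
- brush: Bystander, to be left alone: paint brush 190 mm long
- bauble: Bystander, to be left alone: red bauble 68 mm across, sitting on a clear ring 52 mm across and 18 mm high; origin at its centre

How it is judged:
On the way, in this order (a step that is already met when the one before it is completed fails the run):
1. every blank lies in a pocket of the tray and the tray is home on the detent (((horizontal distance between blank0 and nest0 below 0.006 m and z of blank0 in the frame of tray between 0.002 and 0.0065 m and angle between the z axis of blank0 and the z axis of tray, either way round below 0.08 rad) or (horizontal distance between blank0 and nest1 below 0.006 m and z of blank0 in the frame of tray between 0.002 and 0.0065 m and angle between the z axis of blank0 and the z axis of tray, either way round below 0.08 rad) or (horizontal distance between blank0 and nest2 below 0.006 m and z of blank0 in the frame of tray between 0.002 and 0.0065 m and angle between the z axis of blank0 and the z axis of tray, either way round below 0.08 rad)) and ((horizontal distance between blank1 and nest0 below 0.006 m and z of blank1 in the frame of tray between 0.002 and 0.0065 m and angle between the z axis of blank1 and the z axis of tray, either way round below 0.08 rad) or (horizontal distance between blank1 and nest1 below 0.006 m and z of blank1 in the frame of tray between 0.002 and 0.0065 m and angle between the z axis of blank1 and the z axis of tray, either way round below 0.08 rad) or (horizontal distance between blank1 and nest2 below 0.006 m and z of blank1 in the frame of tray between 0.002 and 0.0065 m and angle between the z axis of blank1 and the z axis of tray, either way round below 0.08 rad)) and ((horizontal distance between blank2 and nest0 below 0.006 m and z of blank2 in the frame of tray between 0.002 and 0.0065 m and angle between the z axis of blank2 and the z axis of tray, either way round below 0.08 rad) or (horizontal distance between blank2 and nest1 below 0.006 m and z of blank2 in the frame of tray between 0.002 and 0.0065 m and angle between the z axis of blank2 and the z axis of tray, either way round below 0.08 rad) or (horizontal distance between blank2 and nest2 below 0.006 m and z of blank2 in the frame of tray between 0.002 and 0.0065 m and angle between the z axis of blank2 and the z axis of tray, either way round below 0.08 rad)) and y of tray in the frame of engraver between -0.004 and 0.004 m and x of tray in the frame of engraver between -0.005 and 0.005 m and z of tray in the frame of engraver below 0.0125 m and angle between the y axis of tray and the y axis of engraver, either way round below 0.06 rad and value of joint detent below 0.0025 m), for 0.2 s.
2. the gauge blade is between tray and nozzle with its red line over the front rail's front edge (x of gauge_line in the frame of engraver between -0.087 and -0.073 m and y of gauge in the frame of engraver between -0.01 and 0.01 m and angle between the x axis of gauge and the x axis of engraver, either way round below 0.12 rad and z of gauge in the frame of engraver between 0.019 and 0.03 m and y of tray in the frame of engraver between -0.004 and 0.004 m and x of tray in the frame of engraver between -0.005 and 0.005 m and z of tray in the frame of engraver below 0.0125 m and angle between the y axis of tray and the y axis of engraver, either way round below 0.06 rad and value of joint detent below 0.0025 m), for 0.2 s.
3. the nozzle has been brought down and rests on the blade (contact force between laser_head_c1 and gauge above 0.5 N and x of gauge_line in the frame of engraver between -0.09 and -0.07 m and y of gauge in the frame of engraver between -0.01 and 0.01 m and angle between the x axis of gauge and the x axis of engraver, either way round below 0.12 rad and z of gauge in the frame of engraver between 0.019 and 0.03 m and z of nozzle_tip in the frame of tray between 0.0165 and 0.0195 m), for 0.2 s.
At the end, for the whole second after the job is handed in: All blanks flat in pockets (6 mm); tray home (4 mm), detent roller in its notch; nozzle tip 6 mm (+-1.5) above the tray top; gauge flat and still in the tool tray. On the way the gauge was in to its line (7 mm, 10 mm sideways) and the nozzle rested on it (all of step 1 and z of nozzle_tip in the frame of tray between 0.0165 and 0.0195 m and x of gauge in the frame of tool_tray between -0.035 and 0.035 m and y of gauge in the frame of tool_tray between -0.04 and 0.04 m and z of gauge in the frame of tool_tray below 0.009 m and angle between gauge's own z axis and vertical below 0.08 rad and linear speed of each of gauge, tray below 0.02 m/s); the robot touches nothing.
It fails at once if the laser nozzle was rammed onto the gauge (over 50 N) (contact force between laser_head_c1 and gauge above 50 N).
It fails at once if a bystander was moved (distance of any of pot, paint_jar, brush, bauble from where it was at the start of the episode above 0.04 m).
Of blank0, blank1, blank2 only 1 to 3 are there at a start; the rules pass over those that are not, and their reading is None.
At some moment in a run one of blank0, blank1, blank2, gauge may be knocked a few centimetres aside while the robot is not near it.
Once in a run the grip may slacken for a moment while it holds something.
It also fails if it takes over 210 s, if anything falls off the work surface, if the arm or the gripper's body presses on something with over 40 N, if the wrist force passes 120 N, or if a joint passes its speed limit or range.

## Working session

There is one attempt and no reset: what is moved stays moved. The work goes in short steps, Python scripts to look and compute and a tool call to move; the robot and the scene stay as the last step left them, time stands still between calls to the robot, and variables do not carry over. Pictures are saved under pics/ and viewed, at most 17 in all, crops included, and the job is handed in when it is done.

Besides the shell and the picture viewer there is one more tool, called as name(argument=value, ...), one argument or row to a line, values as JSON. step_arm: Moves the arm, as the interface text tells. Its arguments: {"type":"object","properties":{"deltas":{"type":"array"},"gripper":{"type":"number"},"squeeze":{"type":"number"}},"required":["deltas"]}

```bash
mkdir -p pics
cat > h.py <<'E'
import numpy as np, cv2
from station import ctrl
from scipy.spatial.transform import Rotation as R
def W(cam):
    c=ctrl.get_calibration(cam)
    if cam=='wrist':
        o=ctrl.get_obs(); T=np.eye(4); T[:3,:3]=R.from_euler('xyz',o['eef_rot']).as_matrix(); T[:3,3]=o['ee_pos']
        return c,T@np.array(c['hand_eye'])
    return c,np.linalg.inv(np.array(c['world_to_cam']))
def cloud(cam):
    c,M=W(cam); im,d=ctrl.camera(cam)
    v,u=np.mgrid[:420,:560]
    P=np.stack([(u-c['cx'])/c['fx']*d,(v-c['cy'])/c['fy']*d,d,np.ones_like(d)],-1)@M.T
    P=P[...,:3]; P[d==0]=np.nan
    return im,P
def save(im,n): cv2.imwrite('pics/'+n,cv2.cvtColor(im,cv2.COLOR_RGB2BGR))
E
python3 - <<'E'
from h import *
print(ctrl.get_obs())
for n in('scene','top'):
    im,P=cloud(n); save(im,n+'0.png'); np.save(n+'P.npy',P); np.save(n+'I.npy',im)
    for l in ['engraver','tray','blank0','gauge','tool_tray','laser_head','pot','paint_jar','brush','bauble']:
        for r in ctrl.cut_out(n,l)[:4]:
            m=r['pixels']; q=P[m]; q=q[~np.isnan(q[:,0])]
            if len(q): print(n,l,round(r['conf'],2),m.sum(),np.median(q,0).round(3),np.percentile(q,[2],0).round(3)[0],np.percentile(q,[98],0).round(3)[0])
E
```

```text
{'time_s': 0.0, 'qpos': array([ 1.15041408e+00,  3.00482265e-01,  1.52159343e+00, -5.47441529e-07,
        1.32067968e+00, -6.66048483e-02]), 'joint_vel': array([-0.00084864, -0.0003356 , -0.00065547, -0.00053409, -0.00211423,
        0.00044241]), 'tau': array([-7.35697677e-05, -5.31809020e+01, -3.52737021e+01,  7.09070452e-02,
        2.44987925e-02, -3.48850813e-05]), 'ee_pos': array([0.19044184, 0.51569622, 0.20487498]), 'eef_rot': array([-3.14043247e+00, -7.68567991e-05,  2.78781535e+00]), 'force': array([ 0.02268689, -0.42451751,  0.49320849]), 'moment': array([0.02044216, 0.01808683, 0.0669429 ]), 'grip_force': 0.0, 'grip_width': 0.09386404276059891}
scene engraver 0.77 11259 [0.71  0.122 0.022] [ 0.57  -0.21   0.008] [0.772 0.231 0.237]
scene tray 0.63 1628 [ 0.541 -0.377  0.008] [ 0.409 -0.426  0.002] [ 0.66  -0.316  0.051]
scene blank0 0.86 246 [0.438 0.07  0.01 ] [0.411 0.044 0.006] [0.464 0.095 0.013]
scene blank0 0.73 1591 [ 0.542 -0.377  0.008] [ 0.41  -0.426  0.002] [ 0.66  -0.317  0.048]
scene gauge 0.92 1316 [0.424 0.358 0.011] [0.344 0.326 0.007] [0.51  0.383 0.058]
[... 1662 characters left out ...]
24 0.004] [0.508 0.381 0.057]
top laser_head 0.65 2050 [ 0.542 -0.379  0.006] [ 0.413 -0.427 -0.001] [ 0.657 -0.323  0.049]
top laser_head 0.56 430 [0.627 0.1   0.163] [0.617 0.076 0.049] [0.665 0.125 0.17 ]
top pot 0.81 238 [ 0.415 -0.057  0.049] [ 0.392 -0.083  0.012] [ 0.44  -0.034  0.054]
top paint_jar 0.71 411 [0.627 0.101 0.164] [0.617 0.077 0.049] [0.664 0.126 0.17 ]
top paint_jar 0.59 354 [0.721 0.326 0.081] [0.699 0.303 0.016] [0.752 0.355 0.089]
top brush 0.63 137 [0.579 0.5   0.006] [ 0.48   0.486 -0.003] [0.66  0.522 0.011]
top bauble 0.53 327 [0.656 0.42  0.069] [0.63  0.395 0.038] [0.688 0.454 0.09 ]
top bauble 0.3 418 [0.627 0.1   0.163] [0.617 0.076 0.049] [0.663 0.125 0.17 ]
```

View pics/scene0.png

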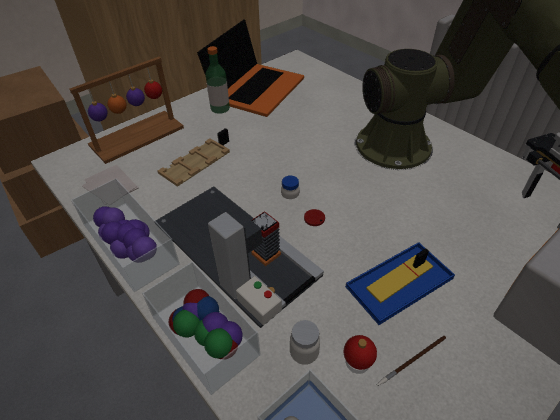

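View pics/top0.png

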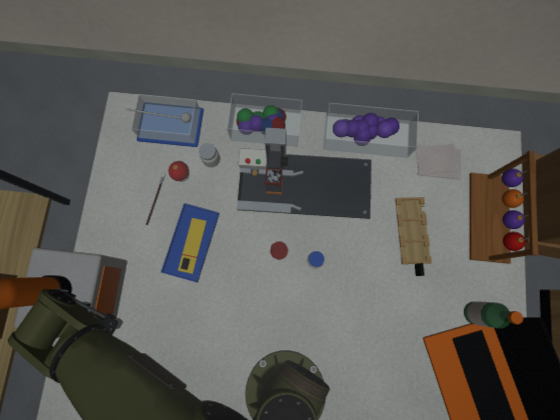

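```bash
cat >> h.py <<'E'
import json,sys
def plan(x,y,z,yaw=None,n=None):
    """rows from the present pose: n equal shifts with the turn spread over them"""
    o=ctrl.get_obs(); p=np.array(o['ee_pos']); w=o['eef_rot'][2]
    dw=0 if yaw is None else (yaw-w+np.pi/2)%np.pi-np.pi/2   # half turn = same grasp
    d=np.array([x,y,z])-p
    n=n or int(max(np.ceil(np.linalg.norm(d)/.038),np.ceil(abs(np.degrees(dw))/3.9),1))
    out=[]
    for i in range(n):
        Rt=R.from_euler('xyz',[np.pi,0,w]).as_matrix()
        dp=np.round(Rt.T@(np.array([x,y,z])-p)/(n-i)/.04,2); tw=np.round(-np.degrees(dw)/n/4,2)
        out.append({"dp":dp.tolist(),"twist":float(tw)}); p=p+Rt@dp*.04; w-=np.radians(tw*4)
    print(n,'q6',round(o['qpos'][5],2),'yaw',round(w,3)); print(json.dumps(out).replace(' ',''))
E
python3 - <<'E'
from h import *
print(ctrl.get_calibration('wrist'))
for n in('top','scene'):
    P=np.load(n+'P.npy'); I=np.load(n+'I.npy').astype(int)
    dark=(I.max(-1)<75)&(abs(P[...,2]-.01)<.008)&(P[...,0]>.5)&(P[...,0]<.8)&(abs(P[...,1])<.3)
    dark=cv2.morphologyEx(dark.astype(np.uint8),cv2.MORPH_OPEN,np.ones((3,3)))>0
    print(n,dark.sum(),cv2.minAreaRect(P[dark][:,:2].astype(np.float32)*1000))
    y=(I[...,0]>100)&(I[...,2]<60)&(I[...,1]>80)&(P[...,2]>.003)&(P[...,2]<.03)
    print('gauge',cv2.minAreaRect(P[y][:,:2].astype(np.float32)*1000),P[y].mean(0))
plan(.5,-.3,.36,np.pi)
E
```

```text
{'fx': 322.4953547334117, 'fy': 322.4953547334117, 'cx': 278.89863565184396, 'cy': 209.63641245000977, 'hand_eye': array([[ 9.22494948e-04, -9.64761885e-01, -2.63122888e-01,
         7.69971604e-02],
       [ 9.99999424e-01,  7.45785578e-04,  7.71460509e-04,
        -2.24571892e-04],
       [-5.48042440e-04, -2.63123448e-01,  9.64762018e-01,
        -1.78989990e-01],
       [ 0.00000000e+00,  0.00000000e+00,  0.00000000e+00,
         1.00000000e+00]])}
top 5581 ((669.8568115234375, -4.8268585205078125), (208.6144256591797, 441.37884521484375), 2.1876718997955322)
gauge ((552.755126953125, -1.87359619140625), (335.11798095703125, 823.6110229492188), 8.24277114868164) [0.43665277 0.31926303 0.00982193]
scene 5069 ((670.5741577148438, 0.096282958984375), (210.8550567626953, 456.9653015136719), 2.0014514923095703)
gauge ((549.8404541015625, -0.646942138671875), (325.4183654785156, 830.21630859375), 7.986685752868652) [0.43951995 0.33000633 0.01118229]
24 q6 -0.07 yaw 3.14
[{"dp":[-0.6,-0.69,-0.16],"twist":-0.21},{"dp":[-0.59,-0.69,-0.16],"twist":-0.21},{"dp":[-0.58,-0.7,-0.16],"twist":-0
[... 162 characters left out ...]
-0.21},{"dp":[-0.52,-0.74,-0.16],"twist":-0.21},{"dp":[-0.51,-0.75,-0.16],"twist":-0.21},{"dp":[-0.5,-0.76,-0.16],"twist":-0.21},{"dp":[-0.49,-0.77,-0.16],"twist":-0.21},{"dp":[-0.48,-0.77,-0.16],"twist":-0.21},{"dp":[-0.47,-0.78,-0.16],"twist":-0.21},{"dp":[-0.46,-0.79,-0.16],"twist":-0.21},{"dp":[-0.44,-0.79,-0.16],"twist":-0.21},{"dp":[-0.43,-0.8,-0.16],"twist":-0.21},{"dp":[-0.42,-0.8,-0.16],"twist":-0.21},{"dp":[-0.41,-0.81,-0.16],"twist":-0.21},{"dp":[-0.4,-0.82,-0.16],"twist":-0.21},{"dp":[-0.39,-0.82,-0.16],"twist":-0.21},{"dp":[-0.37,-0.83,-0.17],"twist":-0.21},{"dp":[-0.36,-0.83,-0.16],"twist":-0.21},{"dp":[-0.35,-0.84,-0.17],"twist":-0.21},{"dp":[-0.34,-0.85,-0.16],"twist":-0.21}]
```

```bash
python3 -c "
from h import *
plan(.45,0,.36,1.571,18)"
```

```text
18 q6 -0.07 yaw 1.569
[{"dp":[-0.59,-0.55,-0.21],"twist":0.97},{"dp":[-0.62,-0.51,-0.21],"twist":0.97},{"dp":[-0.65,-0.46,-0.22],"twist":0.97},{"dp":[-0.68,-0.42,-0.21],"twist":0.97},{"dp":[-0.71,-0.37,-0.22],"twist":0.97},{"dp":[-0.74,-0.32,-0.21],"twist":0.97},{"dp":[-0.76,-0.27,-0.22],"twist":0.97},{"dp":[-0.77,-0.22,-0.21],"twist":0.97},{"dp":[-0.78,-0.17,-0.22],"twist":0.97},{"dp":[-0.79,-0.11,-0.21],"twist":0.97},{"dp":[-0.8,-0.06,-0.22],"twist":0.97},{"dp":[-0.8,-0.0,-0.21],"twist":0.97},{"dp":[-0.8,0.05,-0.22],"twist":0.97},{"dp":[-0.8,0.1,-0.21],"twist":0.97},{"dp":[-0.79,0.16,-0.22],"twist":0.97},{"dp":[-0.77,0.21,-0.21],"twist":0.97},{"dp":[-0.76,0.26,-0.22],"twist":0.97},{"dp":[-0.74,0.32,-0.21],"twist":0.97}]
```

step_arm(
  deltas=[
    {"dp": [-0.6, -0.55, -0.2], "twist": 1},
    {"dp": [-0.6, -0.5, -0.2], "twist": 1},
    {"dp": [-0.65, -0.45, -0.2], "twist": 1},
    {"dp": [-0.7, -0.4, -0.2], "twist": 1},
    {"dp": [-0.7, -0.35, -0.2], "twist": 1},
    {"dp": [-0.75, -0.3, -0.2], "twist": 1},
    {"dp": [-0.75, -0.25, -0.2], "twist": 1},
    {"dp": [-0.75, -0.2, -0.2], "twist": 1},
    {"dp": [-0.8, -0.15, -0.2], "twist": 1},
    {"dp": [-0.8, -0.1, -0.2], "twist": 1},
    {"dp": [-0.8, -0.05, -0.2], "twist": 1},
    {"dp": [-0.8, 0, -0.2], "twist": 1},
  ],
)

```text
time_s: 2.3
ee_pos: [0.3642, 0.1733, 0.302]
eef_rot: [3.141, 0.0, 1.947]
force: [-0.0, 0.8, -0.4]
grip_width: 0.0941
grip_force: 0.0
```

step_arm(
  deltas=[
    {"dp": [-0.8, 0.05, -0.2], "twist": 1},
    {"dp": [-0.8, 0.1, -0.2], "twist": 1},
    {"dp": [-0.8, 0.15, -0.2], "twist": 1},
    {"dp": [-0.8, 0.2, -0.2], "twist": 1},
    {"dp": [-0.75, 0.25, -0.2], "twist": 1},
    {"dp": [-0.75, 0.3, -0.2], "twist": 0.5},
    {"dp": [0, 0, 0], "twist": 0},
    {"dp": [0, 0, 0], "twist": 0},
  ],
)

```text
time_s: 3.1
ee_pos: [0.4436, -0.0022, 0.3492]
eef_rot: [-3.141, -0.0, 1.565]
force: [0.7, -0.6, 0.6]
grip_width: 0.0938
grip_force: 0.0
```

Run:
```python
from h import *
im,P=cloud('wrist'); save(im,'w1.png'); np.save('w1P.npy',P)
for l in ['blank0','laser_head','pot']:
    for r in ctrl.cut_out('wrist',l)[:3]:
        q=P[r['pixels']]; print(l,round(r['conf'],2),len(q),np.nanmedian(q,0).round(3),np.nanpercentile(q,[2,98],0).round(3).tolist())
plan(.45,-.38,.36,0)
```

```text
blank0 0.63 1167 [0.433 0.067 0.008] [[0.406, 0.04, 0.006], [0.459, 0.093, 0.01]]
laser_head 0.58 4111 [0.62  0.105 0.164] [[0.613, 0.08, 0.048], [0.662, 0.129, 0.168]]
pot 0.73 1055 [ 0.415 -0.05   0.049] [[0.392, -0.077, 0.001], [0.44, -0.029, 0.051]]
24 q6 -0.08 yaw -0.007
[{"dp":[-0.39,0.01,-0.01],"twist":0.94},{"dp":[-0.39,0.03,-0.01],"twist":0.94},{"dp":[-0.39,0.06,-0.01],"twist":0.94},{"dp":[-0.39,0.09,-0.01],"twist":0.94},{"dp":[-0.38,0.11,-0.01],"twist":0.94},{"dp":[-0.37,0.13,-0.01],"twist":0.94},{"dp":[-0.36,0.16,-0.01],"twist":0.94},{"dp":[-0.35,0.18,-0.01],"twist":0.94},{"dp":[-0.34,0.21,-0.01],"twist":0.94},{"dp":[-0.32,0.23,-0.01],"twist":0.94},{"dp":[-0.31,0.25,-0.01],"twist":0.94},{"dp":[-0.29,0.27,-0.01],"twist":0.94},{"dp":[-0.27,0.28,-0.01],"twist":0.94},{"dp":[-0.25,0.3,-0.01],"twist":0.94},{"dp":[-0.23,0.32,-0.01],"twist":0.94},{"dp":[-0.21,0.33,-0.01],"twist":0.94},{"dp":[-0.19,0.35,-0.01],"twist":0.94},{"dp":[-0.17,0.36,-0.01],"twist":0.94},{"dp":[-0.14,0.37,-0.01],"twist":0.94},{"dp":[-0.12,0.38,-0.01],"twist":0.94},{"dp":[-0.1,0.38,-0.02],"twist":0.94},{"dp":[-0.07,0.39,-0.01],"twist":0.94},{"dp":[-0.04,0.39,-0.02],"twist":0.94},{"dp":[-0.02,0.4,-0.01],"twist":0.94}]
```

View pics/w1.png

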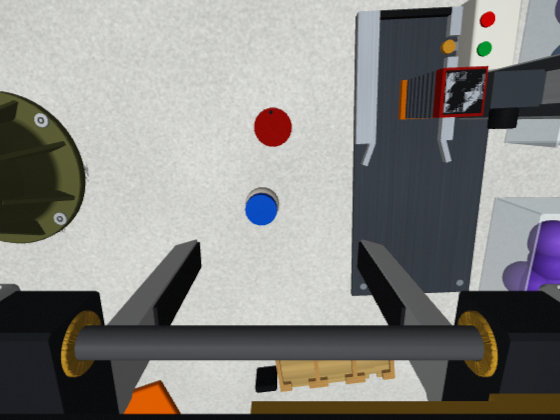

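Run:
```python
from h import *
P=np.load('w1P.npy'); I=cv2.imread('pics/w1.png').astype(int)
x,y,z=P[...,0],P[...,1],P[...,2]
m=(z>.16)&(z<.176)&(x<.675)&(x>.6); print('head',cv2.minAreaRect(P[m][:,:2].astype(np.float32)*1000),np.median(z[m]))
bed=(z>.006)&(z<.03)&(x>.5)&(I.max(-1)<130)
u=[];
for r in range(20,285):
    c=np.where(bed[r,340:420])[0]
    if len(c): q=P[r,340+c[0]+1]; u.append(q)
u=np.array(u); 
s=u[:,1]<0; print('front edge fit bed part',np.polyfit(u[s,1],u[s,0],1),np.median(u[s,2])); 
s=u[:,1]>.06; print('rail part',np.polyfit(u[s,1],u[s,0],1),np.median(u[s,2]))
e=[]
for c in range(365,450):
    rr=np.where(bed[250:310,c])[0]
    if len(rr): e.append(P[250+rr[-1]-1,c])
e=np.array(e); print('end edge',np.polyfit(e[:,0],e[:,1],1),e.mean(0))
```

```text
head ((644.8106689453125, 104.66177368164062), (61.433048248291016, 50.13747024536133), 2.3652307987213135) 0.16649984337633053
front edge fit bed part [-0.04076643  0.56446282] 0.009464466311315811
rail part [-0.03905232  0.56275999] 0.015884880600409323
end edge [-0.34145703  0.03543244] [ 0.68182527 -0.19738159  0.00930681]
```

step_arm(
  deltas=[
    {"dp": [-0.6, 0.1, 0], "twist": 1},
    {"dp": [-0.6, 0.1, 0], "twist": 1},
    {"dp": [-0.6, 0.1, 0], "twist": 1},
    {"dp": [-0.6, 0.1, 0], "twist": 1},
    {"dp": [-0.6, 0.1, 0], "twist": 1},
    {"dp": [-0.6, 0.1, 0], "twist": 1},
    {"dp": [-0.6, 0.1, 0], "twist": 1},
    {"dp": [-0.6, 0.2, 0], "twist": 1},
    {"dp": [-0.6, 0.2, 0], "twist": 1},
    {"dp": [-0.6, 0.2, 0], "twist": 1},
    {"dp": [-0.6, 0.2, 0], "twist": 1},
    {"dp": [-0.6, 0.2, 0], "twist": 1},
  ],
)

```text
time_s: 4.5
ee_pos: [0.3967, -0.2905, 0.3494]
eef_rot: [-3.142, -0.0, 0.727]
force: [0.4, -0.2, -0.0]
grip_width: 0.0942
grip_force: 0.0
```

step_arm(
  deltas=[
    {"dp": [0, 0.2, 0], "twist": 1},
    {"dp": [0, 0.2, 0], "twist": 1},
    {"dp": [0, 0.2, 0], "twist": 1},
    {"dp": [0, 0.2, 0], "twist": 1},
    {"dp": [0, 0.2, 0], "twist": 1},
    {"dp": [0, 0.2, 0], "twist": 1},
    {"dp": [0, 0.2, 0], "twist": 1},
    {"dp": [0, 0.2, 0], "twist": 1},
    {"dp": [0, 0, 0], "twist": 0},
    {"dp": [0, 0, 0], "twist": 0},
  ],
)

```text
time_s: 5.5
ee_pos: [0.4264, -0.3456, 0.3493]
eef_rot: [-3.141, 0.0, 0.173]
force: [0.2, 1.0, -0.5]
grip_width: 0.0945
grip_force: 0.0
```

Run:
```python
from h import *
print(ctrl.get_obs()['ee_pos'],ctrl.get_obs()['eef_rot'])
im,P=cloud('wrist'); save(im,'w2.png'); np.save('w2P.npy',P)
for l in ['tray','tray_handle']:
    for r in ctrl.cut_out('wrist',l)[:3]:
        q=P[r['pixels']]; q=q[~np.isnan(q[:,0])]; print(l,round(r['conf'],2),len(q),np.nanmedian(q,0).round(3),np.nanpercentile(q,[2,98],0).round(3).tolist(),cv2.minAreaRect(q[:,:2].astype(np.float32)*1000))
```

```text
[ 0.42640004 -0.345581    0.34934256] [-3.14132341e+00  1.48970625e-04  1.72573268e-01]
tray 0.62 10182 [ 0.554 -0.373  0.004] [[0.426, -0.424, 0.002], [0.655, -0.32, 0.049]] ((530.3340454101562, -375.9244384765625), (268.02435302734375, 99.47215270996094), 7.3789496421813965)
tray_handle 0.56 10149 [ 0.554 -0.373  0.004] [[0.426, -0.424, 0.002], [0.655, -0.32, 0.049]] ((529.619384765625, -375.6120300292969), (266.7003479003906, 99.30230712890625), 7.147789478302002)
```

View pics/w2.png

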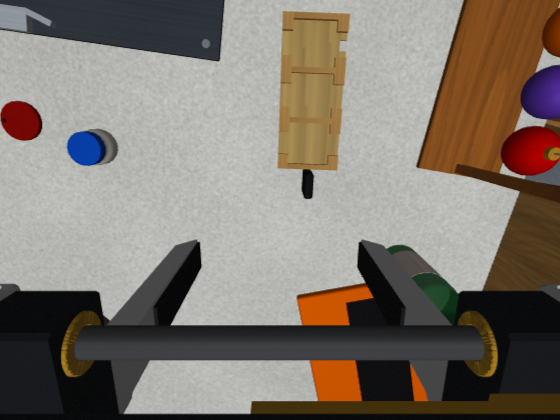

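Run:
```python
from h import *
P=np.load('w2P.npy'); I=cv2.imread('pics/w2.png').astype(int)
x,y,z=P[...,0],P[...,1],P[...,2]
m=(I.max(-1)<60)&(x>.36)&(x<.48)&(abs(y+.39)<.06)
t=m&(z>.045); print('handle top',t.sum(),cv2.minAreaRect(P[t][:,:2].astype(np.float32)*1000),np.median(P[t],0))
w=(abs(z-.01)<.008)&(x>.42)&(x<.7)&(abs(y+.37)<.08)&(I[...,2]>I[...,0]+40)
w=cv2.morphologyEx(w.astype(np.uint8),cv2.MORPH_OPEN,np.ones((3,3)))>0
w&=(z>.008); print('tray',w.sum(),cv2.minAreaRect(P[w][:,:2].astype(np.float32)*1000),np.median(z[w]))
```

```text
handle top 17740 ((441.4044494628906, -367.3306884765625), (77.3639907836914, 76.6170425415039), 79.3179702758789) [ 0.45702551 -0.39031434  0.4629217 ]
tray 2841 ((547.5181884765625, -373.3623046875), (224.84934997558594, 95.57048797607422), 7.955809116363525) 0.011599987975075887
```

Run:
```python
from h import *
P=np.load('w2P.npy'); I=cv2.imread('pics/w2.png').astype(int)
x,y,z=P[...,0],P[...,1],P[...,2]
t=(I.max(-1)<60)&(x>.36)&(x<.48)&(abs(y+.39)<.06)&(z>.047)&(z<.06); print('handle top',t.sum(),cv2.minAreaRect(P[t][:,:2].astype(np.float32)*1000),np.median(P[t],0))
plan(.4165,-.391,.12,.137,6); plan(.4165,-.391,.012,.137,12)
```

```text
handle top 224 ((416.9906311035156, -391.06707763671875), (38.46351623535156, 13.668587684631348), 8.662619590759277) [ 0.41769488 -0.39078775  0.05114138]
6 q6 0.65 yaw 0.138
[{"dp":[-0.07,0.18,0.96],"twist":0.08},{"dp":[-0.07,0.18,0.96],"twist":0.08},{"dp":[-0.07,0.18,0.96],"twist":0.08},{"dp":[-0.07,0.18,0.95],"twist":0.08},{"dp":[-0.07,0.18,0.96],"twist":0.08},{"dp":[-0.07,0.18,0.95],"twist":0.08}]
12 q6 0.65 yaw 0.138
[{"dp":[-0.04,0.09,0.7],"twist":0.04},{"dp":[-0.04,0.09,0.7],"twist":0.04},{"dp":[-0.03,0.09,0.7],"twist":0.04},{"dp":[-0.04,0.09,0.7],"twist":0.04},{"dp":[-0.03,0.09,0.71],"twist":0.04},{"dp":[-0.03,0.09,0.7],"twist":0.04},{"dp":[-0.04,0.09,0.71],"twist":0.04},{"dp":[-0.03,0.09,0.7],"twist":0.04},{"dp":[-0.04,0.09,0.71],"twist":0.04},{"dp":[-0.03,0.09,0.7],"twist":0.04},{"dp":[-0.03,0.09,0.71],"twist":0.04},{"dp":[-0.04,0.09,0.7],"twist":0.04}]
```

step_arm(
  deltas=[
    {"dp": [-0.07, 0.18, 0.8], "twist": 0.08},
    {"dp": [-0.07, 0.18, 0.8], "twist": 0.08},
    {"dp": [-0.07, 0.18, 0.8], "twist": 0.08},
    {"dp": [-0.07, 0.18, 0.8], "twist": 0.08},
    {"dp": [-0.07, 0.18, 0.8], "twist": 0.08},
    {"dp": [-0.07, 0.18, 0.8], "twist": 0.08},
    {"dp": [0, 0, 0.8], "twist": 0.02},
    {"dp": [0, 0, 0.8], "twist": 0},
    {"dp": [0, 0, 0.8], "twist": 0},
    {"dp": [0, 0, 0.8], "twist": 0},
    {"dp": [0, 0, 0.4], "twist": 0},
    {"dp": [0, 0, 0], "twist": 0},
  ],
)

```text
time_s: 6.85
ee_pos: [0.4155, -0.3903, 0.0114]
eef_rot: [-3.138, 0.002, 0.136]
force: [-0.5, -0.4, 0.1]
grip_width: 0.0937
grip_force: 0.0
```

step_arm(
  deltas=[
    {"dp": [0, 0, 0], "twist": 0},
    {"dp": [0, 0, 0], "twist": 0},
    {"dp": [0, 0, 0], "twist": 0},
    {"dp": [0, 0, 0], "twist": 0},
    {"dp": [0, 0, 0], "twist": 0},
    {"dp": [0, 0, 0], "twist": 0},
    {"dp": [0, 0, 0], "twist": 0},
    {"dp": [0, 0, 0], "twist": 0},
  ],
  gripper=-1,
  squeeze=50,
)

```text
time_s: 7.65
ee_pos: [0.4163, -0.3915, 0.0134]
eef_rot: [-3.142, 0.0, 0.135]
force: [0.2, -0.0, -0.2]
grip_width: 0.0329
grip_force: 0.0
```

step_arm(
  deltas=[
    {"dp": [0, 0, 0], "twist": 0},
    {"dp": [0, 0, 0], "twist": 0},
    {"dp": [0, 0, 0], "twist": 0},
    {"dp": [0, 0, 0], "twist": 0},
    {"dp": [0, 0, -0.3], "twist": 0},
    {"dp": [0, 0, -0.3], "twist": 0},
    {"dp": [0, 0, -0.3], "twist": 0},
    {"dp": [0, 0, -0.3], "twist": 0},
    {"dp": [0, 0, 0], "twist": 0},
  ],
)

```text
time_s: 8.55
ee_pos: [0.417, -0.3922, 0.0638]
eef_rot: [3.139, -0.002, 0.135]
force: [0.4, 0.1, -1.1]
grip_width: 0.0136
grip_force: 50.0
```

Run:
```python
from h import *
im,P=cloud('wrist'); save(im,'w3.png')
I=im.astype(int); x,y,z=P[...,0],P[...,1],P[...,2]
w=(x>.43)&(x<.7)&(abs(y+.37)<.09)&(I[...,0]>I[...,2]+40)&(z>.015)
print(w.sum(),cv2.minAreaRect(P[w][:,:2].astype(np.float32)*1000),np.polyfit(x[w],z[w],1),np.median(z[w]))
plan(.6533,-.2405,.07,1.610,24)
```

```text
44002 ((493.17999267578125, -381.4801330566406), (120.97675323486328, 96.56006622314453), 7.579723834991455) [-0.64492194  0.38929258] 0.054737037103332
24 q6 0.62 yaw 1.609
[{"dp":[0.27,-0.12,-0.01],"twist":-0.88},{"dp":[0.27,-0.11,-0.01],"twist":-0.88},{"dp":[0.28,-0.09,-0.01],"twist":-0.88},{"dp":[0.28,-0.07,-0.01],"twist":-0.88},{"dp":[0.29,-0.05,-0.01],"twist":-0.88},{"dp":[0.29,-0.04,-0.01],"twist":-0.88},{"dp":[0.29,-0.02,-0.01],"twist":-0.88},{"dp":[0.29,-0.0,-0.01],"twist":-0.88},{"dp":[0.29,0.02,-0.01],"twist":-0.88},{"dp":[0.29,0.03,-0.01],"twist":-0.88},{"dp":[0.29,0.05,-0.01],"twist":-0.88},{"dp":[0.28,0.07,-0.01],"twist":-0.88},{"dp":[0.28,0.09,-0.01],"twist":-0.88},{"dp":[0.27,0.1,-0.01],"twist":-0.88},{"dp":[0.27,0.12,-0.0],"twist":-0.88},{"dp":[0.26,0.14,-0.01],"twist":-0.88},{"dp":[0.25,0.15,-0.0],"twist":-0.88},{"dp":[0.24,0.17,-0.01],"twist":-0.88},{"dp":[0.23,0.18,-0.0],"twist":-0.88},{"dp":[0.22,0.2,-0.01],"twist":-0.88},{"dp":[0.2,0.21,-0.0],"twist":-0.88},{"dp":[0.19,0.22,-0.01],"twist":-0.88},{"dp":[0.18,0.23,-0.0],"twist":-0.88},{"dp":[0.17,0.25,-0.01],"twist":-0.88}]
```

View pics/w3.png

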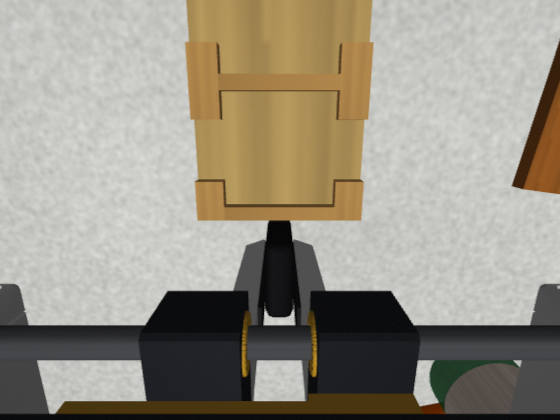

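Run:
```python
from h import *
im,P=cloud('wrist')
for r,c in [(60,280),(120,280),(60,250),(60,310),(200,280),(20,260),(20,300)]: print(r,c,P[r,c].round(3))
im,P=cloud('scene'); save(im,'s3.png')
I=im.astype(int);x,y,z=P[...,0],P[...,1],P[...,2]
w=(x>.43)&(x<.7)&(abs(y+.37)<.09)&(I[...,0]>I[...,2]+30)&(z>.004); print(np.polyfit(x[w],z[w],1),np.percentile(x[w],[1,99]))
```

```text
60 280 [nan nan nan]
120 280 [ 0.493 -0.382  0.052]
60 250 [ 0.522 -0.362  0.052]
60 310 [ 0.526 -0.394  0.053]
200 280 [ 0.447 -0.388  0.052]
20 260 [ 0.541 -0.365  0.053]
20 300 [ 0.544 -0.385  0.053]
[-0.01915099  0.06879887] [0.43764721 0.65961115]
```

step_arm(
  deltas=[
    {"dp": [0.27, -0.12, -0.02], "twist": -0.88},
    {"dp": [0.27, -0.11, -0.02], "twist": -0.88},
    {"dp": [0.28, -0.09, -0.02], "twist": -0.88},
    {"dp": [0.28, -0.07, -0.02], "twist": -0.88},
    {"dp": [0.29, -0.05, -0.02], "twist": -0.88},
    {"dp": [0.29, -0.04, -0.02], "twist": -0.88},
    {"dp": [0.29, -0.02, -0.02], "twist": -0.88},
    {"dp": [0.29, 0, 0], "twist": -0.88},
    {"dp": [0.29, 0.02, 0], "twist": -0.88},
    {"dp": [0.29, 0.03, 0], "twist": -0.88},
    {"dp": [0.29, 0.05, 0], "twist": -0.88},
    {"dp": [0.28, 0.07, 0], "twist": -0.88},
  ],
)

```text
time_s: 9.9
ee_pos: [0.5345, -0.3156, 0.0662]
eef_rot: [-3.14, 0.0, 0.875]
force: [-0.9, -0.2, -1.8]
grip_width: 0.0137
grip_force: 50.0
```

step_arm(
  deltas=[
    {"dp": [0.28, 0.09, 0], "twist": -0.88},
    {"dp": [0.27, 0.1, 0], "twist": -0.88},
    {"dp": [0.27, 0.12, 0], "twist": -0.88},
    {"dp": [0.26, 0.14, 0], "twist": -0.88},
    {"dp": [0.25, 0.15, 0], "twist": -0.88},
    {"dp": [0.24, 0.17, 0], "twist": -0.88},
    {"dp": [0.23, 0.18, 0], "twist": -0.88},
    {"dp": [0.22, 0.2, 0], "twist": -0.88},
    {"dp": [0.2, 0.21, 0], "twist": -0.88},
    {"dp": [0.19, 0.22, 0], "twist": -0.88},
    {"dp": [0.18, 0.23, 0], "twist": -0.88},
    {"dp": [0.17, 0.25, 0], "twist": -0.88},
  ],
)

```text
time_s: 11.1
ee_pos: [0.6531, -0.2397, 0.066]
eef_rot: [-3.14, -0.001, 1.612]
force: [0.7, 0.2, -1.4]
grip_width: 0.0139
grip_force: 50.0
```

Run:
```python
from h import *
plan(.6533,-.2405,.07,1.610); o=ctrl.get_obs(); print(o['ee_pos'],o['eef_rot'],o['grip_width'])
for n in ('wrist','top'):
    im,P=cloud(n); save(im,n+'4.png')
    I=im.astype(int);x,y,z=P[...,0],P[...,1],P[...,2]
    w=(x>.55)&(x<.75)&(y>-.25)&(y<.06)&(I[...,0]>I[...,2]+35)&(z>.03)
    q=P[w]; print(n,w.sum(),cv2.minAreaRect(q[:,:2].astype(np.float32)*1000),np.polyfit(q[:,1],q[:,2],1),np.median(q[:,2]))
```

```text
1 q6 -0.45 yaw 1.61
[{"dp":[-0.02,0.0,-0.1],"twist":0.03}]
[ 0.65311285 -0.23966387  0.06601546] [-3.14035149e+00 -5.22514645e-04  1.61188761e+00] 0.013904434826115749
wrist 44718 ((649.390380859375, -166.26416015625), (96.51220703125, 128.43663024902344), 2.317850351333618) [-0.69760604 -0.03871716] 0.056880873472038795
top 1674 ((649.7291870117188, -106.5302734375), (96.39736938476562, 220.5015106201172), 2.3740663528442383) [0.00369205 0.05875356] 0.05751723222643934
```

View pics/wrist4.png

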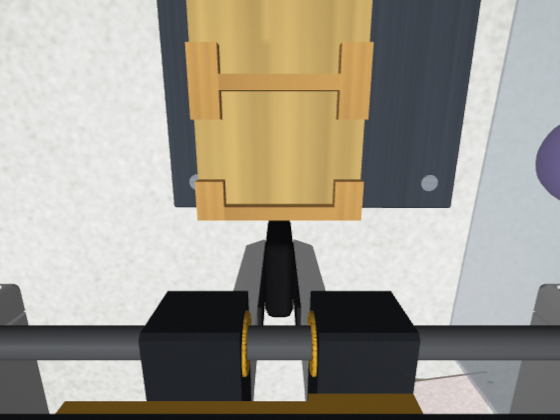

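step_arm(
  deltas=[
    {"dp": [0, 0, 0.25], "twist": 0},
    {"dp": [0, 0, 0.25], "twist": 0},
    {"dp": [0, 0, 0.25], "twist": 0},
    {"dp": [0, 0, 0.15], "twist": 0},
    {"dp": [0, 0, 0.1], "twist": 0},
    {"dp": [0, 0, 0.05], "twist": 0},
    {"dp": [0, 0, 0.02], "twist": 0},
    {"dp": [0, 0, 0], "twist": 0},
    {"dp": [0, 0, 0], "twist": 0},
  ],
)

```text
time_s: 12.1
ee_pos: [0.6532, -0.2401, 0.0246]
eef_rot: [3.141, 0.0, 1.609]
force: [-0.3, -0.4, -2.3]
grip_width: 0.014
grip_force: 50.0
```

step_arm(
  deltas=[
    {"dp": [0, 0, 0], "twist": 0},
    {"dp": [0, 0, 0], "twist": 0},
    {"dp": [0, 0, 0], "twist": 0},
    {"dp": [0, 0, 0], "twist": 0},
    {"dp": [0, 0, -0.6], "twist": 0},
    {"dp": [0, 0, -1], "twist": 0},
    {"dp": [0, 0, -1], "twist": 0},
    {"dp": [0, 0, -1], "twist": 0},
    {"dp": [0, 0, -1], "twist": 0},
    {"dp": [0, 0, -1], "twist": 0},
    {"dp": [0, 0, -1], "twist": 0},
  ],
  gripper=1,
)

```text
time_s: 13.2
ee_pos: [0.6528, -0.2399, 0.2902]
eef_rot: [3.141, 0.0, 1.609]
force: [0.2, -0.1, -0.8]
grip_width: 0.0934
grip_force: 0.0
```

Run:
```python
from h import *
plan(.433,.067,.12,1.571)
plan(.5,-.06,.27,1.571)
```

```text
11 q6 -0.44 yaw 1.571
[{"dp":[0.72,-0.47,0.39],"twist":0.05},{"dp":[0.71,-0.47,0.39],"twist":0.05},{"dp":[0.71,-0.48,0.39],"twist":0.05},{"dp":[0.71,-0.48,0.39],"twist":0.05},{"dp":[0.71,-0.48,0.38],"twist":0.05},{"dp":[0.71,-0.49,0.39],"twist":0.05},{"dp":[0.71,-0.49,0.38],"twist":0.05},{"dp":[0.7,-0.49,0.39],"twist":0.05},{"dp":[0.7,-0.49,0.38],"twist":0.05},{"dp":[0.7,-0.49,0.39],"twist":0.05},{"dp":[0.71,-0.5,0.38],"twist":0.05}]
7 q6 -0.44 yaw 1.57
[{"dp":[0.66,-0.52,0.07],"twist":0.08},{"dp":[0.66,-0.52,0.07],"twist":0.08},{"dp":[0.66,-0.53,0.07],"twist":0.08},{"dp":[0.65,-0.53,0.07],"twist":0.08},{"dp":[0.65,-0.54,0.07],"twist":0.08},{"dp":[0.65,-0.54,0.08],"twist":0.08},{"dp":[0.65,-0.54,0.07],"twist":0.08}]
```

step_arm(
  deltas=[
    {"dp": [0.65, -0.65, 0.07], "twist": 0},
    {"dp": [0.65, -0.65, 0.07], "twist": 0},
    {"dp": [0.65, -0.65, 0.07], "twist": 0},
    {"dp": [0.65, -0.65, 0.07], "twist": 0},
    {"dp": [0.65, -0.65, 0.07], "twist": 0},
    {"dp": [0.65, -0.65, 0.07], "twist": 0},
    {"dp": [0.65, -0.65, 0.07], "twist": 0},
    {"dp": [0, 0, 0], "twist": 0},
    {"dp": [0, 0, 0], "twist": 0},
  ],
)

```text
time_s: 14.1
ee_pos: [0.4643, -0.065, 0.2693]
eef_rot: [3.14, 0.0, 1.61]
force: [-0.0, 0.5, -0.1]
grip_width: 0.0937
grip_force: 0.0
```

```bash
cat >> h.py <<'E'
def blank(P,I,ctr=(.433,.067),r=.1,z0=.004,z1=.013):
    I=I.astype(int);x,y,z=P[...,0],P[...,1],P[...,2]
    w=(I[...,0]>60)&(I[...,0]>2.5*I[...,1])&(I[...,0]>2.5*I[...,2])&(z>z0)&(z<z1)&(np.hypot(x-ctr[0],y-ctr[1])<r)
    q=P[w]; c,rad=cv2.minEnclosingCircle(q[:,:2].astype(np.float32)); return len(q),np.round(c,4),round(rad,4),np.median(q[:,2]).round(4),q[:,:2].mean(0).round(4)
E
python3 - <<'E'
from h import *
im,P=cloud('wrist'); save(im,'w5.png'); np.save('w5P.npy',P)
print(blank(P,im)); im2,P2=cloud('top'); print(blank(P2,im2)); save(im2,'t5.png'); np.save('t5P.npy',P2)
print(ctrl.get_obs()['ee_pos'])
I=im.astype(int);x,y,z=P[...,0],P[...,1],P[...,2]
w=(x>.58)&(x<.72)&(y>-.25)&(y<.03)&(I[...,0]>I[...,2]+35)&(z>.0)&(z<.03); q=P[w]; print('tray',cv2.minAreaRect(q[:,:2].astype(np.float32)*1000),np.median(q[:,2]))
E
```

```text
(1748, array([0.4334, 0.0661]), 0.0293, np.float64(0.0079), array([0.4334, 0.0663]))
(0, array([0., 0.]), 0.0, np.float64(nan), array([nan, nan]))
[ 0.46470624 -0.06567686  0.26879739]
tray ((650.8710327148438, -109.73330688476562), (104.74588012695312, 229.39695739746094), 2.3197386264801025) 0.014069773023195065
  return _methods._mean(a, axis=axis, dtype=dtype,
  ret = ret.dtype.type(ret / rcount)
h.py:33: RuntimeWarning: Mean of empty slice.
  q=P[w]; c,rad=cv2.minEnclosingCircle(q[:,:2].astype(np.float32)); return len(q),np.round(c,4),round(rad,4),np.median(q[:,2]).round(4),q[:,:2].mean(0).round(4)
  ret = um.true_divide(
```

View pics/w5.png

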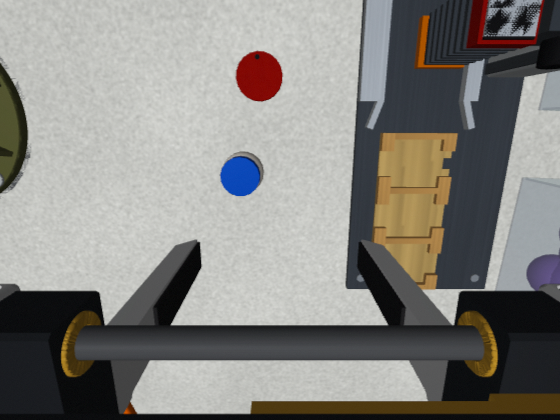

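Run:
```python
from h import *
for n in('w5','t5'):
    P=np.load(n+'P.npy'); I=cv2.imread(f'pics/{n}.png')[...,::-1].astype(int);x,y,z=P[...,0],P[...,1],P[...,2]
    w=(x>.58)&(x<.72)&(y>-.25)&(y<.03)&(I[...,0]>I[...,2]+35)&(z>.0)&(z<.03)
    w=cv2.morphologyEx(w.astype(np.uint8),cv2.MORPH_OPEN,np.ones((3,3)))>0
    for lo in (.01,.017):
        q=P[w&(z>lo)]; print(n,'tray',cv2.minAreaRect(q[:,:2].astype(np.float32)*1000),np.percentile(q[:,2],[5,95]))
    # pocket floors/ribs in tray coords
plan(.4334,.0662,.11,1.61,6)
```

```text
w5 tray ((650.2532958984375, -107.292236328125), (103.62657928466797, 224.53358459472656), 2.3678624629974365) [0.01239197 0.02231638]
w5 tray ((646.9942626953125, -107.42608642578125), (97.12675476074219, 224.51345825195312), 2.3538880348205566) [0.01860279 0.02285231]
t5 tray ((649.372802734375, -109.58854675292969), (94.41532897949219, 222.9727020263672), 2.270942449569702) [0.01088718 0.02424154]
t5 tray ((649.2355346679688, -109.32855224609375), (94.3413314819336, 222.37156677246094), 2.217963218688965) [0.01735424 0.02560761]
6 q6 -0.26 yaw 1.609
[{"dp":[0.55,-0.11,0.66],"twist":-0.0},{"dp":[0.55,-0.11,0.66],"twist":-0.0},{"dp":[0.56,-0.11,0.66],"twist":-0.0},{"dp":[0.55,-0.11,0.66],"twist":-0.0},{"dp":[0.56,-0.11,0.66],"twist":-0.0},{"dp":[0.55,-0.11,0.67],"twist":-0.0}]
```

step_arm(
  deltas=[
    {"dp": [0.55, -0.11, 0.66], "twist": 0},
    {"dp": [0.55, -0.11, 0.66], "twist": 0},
    {"dp": [0.55, -0.11, 0.66], "twist": 0},
    {"dp": [0.55, -0.11, 0.66], "twist": 0},
    {"dp": [0.55, -0.11, 0.66], "twist": 0},
    {"dp": [0.55, -0.11, 0.66], "twist": 0},
    {"dp": [0.02, 0, 0.7], "twist": 0},
    {"dp": [0, 0, 0.7], "twist": 0},
    {"dp": [0, 0, 0.7], "twist": 0},
    {"dp": [0, 0, 0.4], "twist": 0},
    {"dp": [0, 0, 0.1], "twist": 0},
    {"dp": [0, 0, 0], "twist": 0},
  ],
)

```text
time_s: 15.4
ee_pos: [0.4329, 0.0662, 0.0059]
eef_rot: [-3.141, 0.0, 1.609]
force: [0.7, 0.1, -0.2]
grip_width: 0.094
grip_force: 0.0
```

Run:
```python
from h import *
im,P=cloud('wrist'); print(blank(P,im)); plan(.4334,.0662,.003,1.61,1);  print(ctrl.get_obs()['ee_pos'])
```

```text
(7154, array([0.4334, 0.0668]), 0.03, np.float64(0.0079), array([0.4333, 0.0676]))
1 q6 0.03 yaw 1.61
[{"dp":[-0.0,0.0,0.09],"twist":-0.02}]
[0.43324226 0.0662641  0.00656328]
```

step_arm(
  deltas=[
    {"dp": [0.01, 0, 0.08], "twist": 0},
    {"dp": [0, 0, 0], "twist": 0},
    {"dp": [0, 0, 0], "twist": 0},
    {"dp": [0, 0, 0], "twist": 0},
    {"dp": [0, 0, 0], "twist": 0},
    {"dp": [0, 0, 0], "twist": 0},
    {"dp": [0, 0, 0], "twist": 0},
    {"dp": [0, 0, 0], "twist": 0},
    {"dp": [0, 0, 0], "twist": 0},
  ],
  gripper=-1,
  squeeze=25,
)

```text
time_s: 16.35
ee_pos: [0.4328, 0.0669, 0.0032]
eef_rot: [3.141, -0.0, 1.609]
force: [-1.9, 1.0, 6.1]
grip_width: 0.0586
grip_force: 25.0
```

step_arm(
  deltas=[
    {"dp": [0, 0, -0.5], "twist": 0},
    {"dp": [0, 0, -0.5], "twist": 0},
    {"dp": [0, 0, -0.5], "twist": 0},
    {"dp": [0, 0, -0.5], "twist": 0},
    {"dp": [0, 0, 0], "twist": 0},
    {"dp": [0, 0, 0], "twist": 0},
  ],
)

```text
time_s: 16.95
ee_pos: [0.4325, 0.0669, 0.0826]
eef_rot: [-3.142, 0.0, 1.609]
force: [-0.0, -0.4, -0.5]
grip_width: 0.0592
grip_force: 25.0
```

Run:
```python
from h import *
im,P=cloud('wrist'); o=ctrl.get_obs(); p=o['ee_pos']; print(p); b=blank(P,im,p[:2],.05,.02,.09); print(b)
off=np.array(b[1])-p[:2]; print(off)
plan(.6475-off[0]*0,-.1078-off[1],.084,1.612)
```

```text
[0.43220862 0.06685521 0.08218299]
(7416, array([0.4321, 0.0666]), 0.0302, np.float64(0.0872), array([0.432 , 0.0678]))
[-0.00010862 -0.00025521]
8 q6 0.03 yaw 1.609
[{"dp":[-0.57,0.65,-0.01],"twist":-0.0},{"dp":[-0.57,0.65,-0.01],"twist":-0.0},{"dp":[-0.57,0.65,-0.0],"twist":-0.0},{"dp":[-0.57,0.65,-0.01],"twist":-0.0},{"dp":[-0.57,0.65,-0.0],"twist":-0.0},{"dp":[-0.57,0.65,-0.01],"twist":-0.0},{"dp":[-0.57,0.66,-0.0],"twist":-0.0},{"dp":[-0.57,0.65,-0.01],"twist":-0.0}]
```

step_arm(
  deltas=[
    {"dp": [-0.57, 0.65, 0], "twist": 0},
    {"dp": [-0.57, 0.65, 0], "twist": 0},
    {"dp": [-0.57, 0.65, 0], "twist": 0},
    {"dp": [-0.57, 0.65, 0], "twist": 0},
    {"dp": [-0.57, 0.65, 0], "twist": 0},
    {"dp": [-0.57, 0.65, 0], "twist": 0},
    {"dp": [-0.57, 0.65, 0], "twist": 0},
    {"dp": [-0.57, 0.65, 0], "twist": 0},
    {"dp": [0, 0, 0.5], "twist": 0},
    {"dp": [0, 0, 0.25], "twist": 0},
    {"dp": [0, 0, 0], "twist": 0},
    {"dp": [0, 0, 0], "twist": 0},
  ],
)

```text
time_s: 18.2
ee_pos: [0.6472, -0.1069, 0.0529]
eef_rot: [-3.141, -0.0, 1.61]
force: [-0.6, 0.3, -0.0]
grip_width: 0.0588
grip_force: 25.0
```

Run:
```python
from h import *
im,P=cloud('wrist'); save(im,'w6.png'); np.save('w6P.npy',P); o=ctrl.get_obs(); p=o['ee_pos']; print(p,o['grip_width']); b=blank(P,im,p[:2],.05,.02,.09); print(b)
plan(.6475,-.1078,.0185,1.612,1)
```

```text
[ 0.64754583 -0.10695395  0.05359786] 0.059171976857372896
(7483, array([ 0.6522, -0.1133]), 0.0381, np.float64(0.0574), array([ 0.6468, -0.1059]))
1 q6 -0.26 yaw 1.612
[{"dp":[-0.02,-0.0,0.88],"twist":-0.03}]
```

View pics/w6.png

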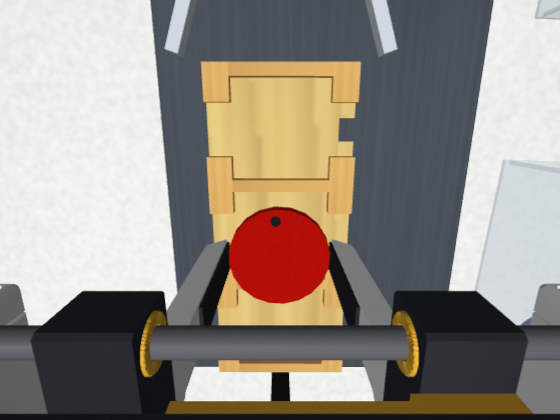

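Run:
```python
from h import *
P=np.load('w6P.npy')
for r,c in [(63,280),(66,205),(66,357),(180,245),(191,245),(180,320),(191,320)]: print(r,c,P[r,c].round(4))
u=np.array([.9992*1,0.0408]); t=np.array([-.0408,.9992]); C=np.array([.6475,-.1078])
for r in (66,):
  for c in range(198,212,2): print(c,(P[r,c,:2]-C)@u, (P[r,c,:2]-C)@t)
  for c in range(352,366,2): print(c,(P[r,c,:2]-C)@u,(P[r,c,:2]-C)@t)
for r in range(58,68,2): print(r,(P[r,280,:2]-C)@t, P[r,280,2])
for r in range(174,196,2): print(r,(P[r,245,:2]-C)@t, P[r,245,2])
```

```text
63 280 [0.643  0.0037 0.0215]
66 205 [5.981e-01 1.000e-04 2.250e-02]
66 357 [0.6895 0.0039 0.0213]
180 245 [ 0.6229 -0.0683  0.0217]
191 245 [ 0.6231 -0.0755  0.0225]
180 320 [ 0.6723 -0.0663  0.0216]
191 320 [ 0.6728 -0.0737  0.0216]
198 -0.05192970706156915 0.11167476806302086
200 -0.05079219161152884 0.11176341443740855
202 -0.046899332986176046 0.10993276734209814
204 -0.04572177973767125 0.10995126308134284
206 -0.04473491148161578 0.11011123627169139
208 -0.04341166731140506 0.11002559720302095
210 -0.042219902669517556 0.1100374779776239
352 0.043242885244729086 0.10970023194144375
354 0.044577998858807436 0.10979720666459222
356 0.04578689677564737 0.10980068116934312
358 0.04691507297804615 0.10974883394211826
360 0.05142013438862757 0.11194719588943026
362 0.05220666716980846 0.11162394350878484
364 0.05366680392138652 0.11174309021697952
58 0.11661959651271361 0.008667954987132048
60 0.11528920004683932 0.009607087850102974
62 0.11219337624383645 0.021291328345343086
64 0.11094791257194007 0.0221333234043595
66 0.11003872542957774 0.020832378878449687
174 0.043139429710100534 0.01340446049030633
176 0.04169295441529271 0.012963040950407206
178 0.040611645509201065 0.014733603877194162
180 0.04045997864932108 0.021685343222230175
182 0.03910013704354767 0.021551359554409233
184 0.03786138172645208 0.022091502704663812
186 0.036292010532810115 0.020924378857077514
188 0.03477513030829168 0.02011413833163042
190 0.03386791375804246 0.022307497328070525
192 0.030660238139489898 0.013660414617359451
194 0.02911258586617847 0.013056396953162214
```

step_arm(
  deltas=[
    {"dp": [-0.02, 0, 0.3], "twist": 0},
    {"dp": [0, 0, 0.25], "twist": 0},
    {"dp": [0, 0, 0.15], "twist": 0},
    {"dp": [0, 0, 0.1], "twist": 0},
    {"dp": [0, 0, 0.08], "twist": 0},
    {"dp": [0, 0, 0], "twist": 0},
    {"dp": [0, 0, 0], "twist": 0},
  ],
)

```text
time_s: 18.95
ee_pos: [0.6477, -0.1082, 0.0181]
eef_rot: [3.141, 0.0, 1.609]
force: [-0.4, 2.0, -0.6]
grip_width: 0.0589
grip_force: 25.0
```

step_arm(
  deltas=[
    {"dp": [0, 0, 0], "twist": 0},
    {"dp": [0, 0, 0], "twist": 0},
    {"dp": [0, 0, -0.1], "twist": 0},
    {"dp": [0, 0, -0.3], "twist": 0},
    {"dp": [0, 0, -0.6], "twist": 0},
    {"dp": [0, 0, -0.8], "twist": 0},
    {"dp": [0, 0, -0.8], "twist": 0},
    {"dp": [0, 0, -0.8], "twist": 0},
    {"dp": [0, 0, 0], "twist": 0},
  ],
  gripper=0.75,
)

```text
time_s: 19.85
ee_pos: [0.6493, -0.1085, 0.1601]
eef_rot: [3.133, 0.002, 1.609]
force: [-0.2, -0.7, -0.3]
grip_width: 0.0823
grip_force: 0.0
```

Run:
```python
from h import *
im,P=cloud('wrist'); save(im,'w7.png'); np.save('w7P.npy',P); o=ctrl.get_obs(); p=o['ee_pos']; print(p,o['grip_width']); b=blank(P,im,p[:2],.05,.015,.03); print(b)
h=np.array([.6475,-.1078])-.1323*np.array([-.0408,.9992]); print(h)
plan(*h,.13,1.612)
```

```text
[ 0.64847754 -0.10834752  0.15723238] 0.08215167551756067
(2558, array([ 0.6473, -0.1086]), 0.0298, np.float64(0.0218), array([ 0.6473, -0.1079]))
[ 0.65289784 -0.23999416]
4 q6 -0.26 yaw 1.612
[{"dp":[-0.82,-0.0,0.17],"twist":-0.01},{"dp":[-0.82,-0.01,0.17],"twist":-0.01},{"dp":[-0.83,-0.0,0.17],"twist":-0.01},{"dp":[-0.82,-0.01,0.17],"twist":-0.01}]
```

View pics/w7.png

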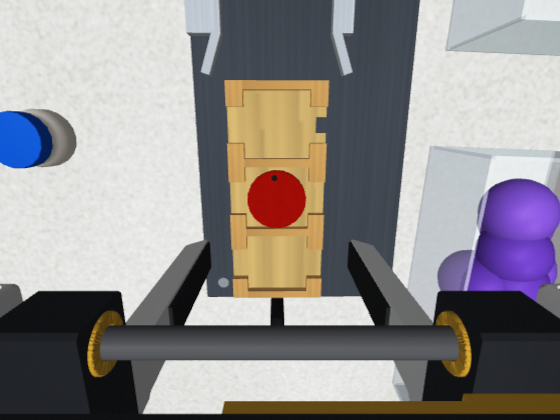

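Run:
```python
from h import *
P=np.load('w7P.npy'); I=cv2.imread('pics/w7.png').astype(int)
C=np.array([.6475,-.1078]);u=np.array([.9992,.0408]); t=np.array([-.0408,.9992])
for r in (2,10,20,30):
    z=P[r,:,2]; m=(z>.018)&(z<.026)
    cs=[c for c in range(180,365) if m[c]]
    L=[c for c in cs if c<280]; Rr=[c for c in cs if c>280]
    for g in (L,Rr):
        if g: print(r,g[0],g[-1],[(((P[r,c,:2]-C)@u).round(4),((P[r,c,:2]-C)@t).round(4)) for c in (g[0],g[-1])])
```

```text
2 184 218 [(np.float64(-0.0796), np.float64(0.1758)), (np.float64(-0.05), np.float64(0.1756))]
2 333 353 [(np.float64(0.0499), np.float64(0.1761)), (np.float64(0.0674), np.float64(0.1762))]
10 184 218 [(np.float64(-0.0802), np.float64(0.1698)), (np.float64(-0.0505), np.float64(0.1697))]
10 333 353 [(np.float64(0.05), np.float64(0.1696)), (np.float64(0.0675), np.float64(0.1697))]
20 185 219 [(np.float64(-0.0799), np.float64(0.162)), (np.float64(-0.05), np.float64(0.162))]
20 333 352 [(np.float64(0.0505), np.float64(0.1621)), (np.float64(0.0673), np.float64(0.1622))]
30 186 219 [(np.float64(-0.0794), np.float64(0.1538)), (np.float64(-0.0504), np.float64(0.154))]
30 332 352 [(np.float64(0.0499), np.float64(0.1541)), (np.float64(0.0677), np.float64(0.1542))]
```

step_arm(
  deltas=[
    {"dp": [-0.82, 0, 0.17], "twist": 0},
    {"dp": [-0.82, 0, 0.17], "twist": 0},
    {"dp": [-0.82, 0, 0.17], "twist": 0},
    {"dp": [-0.82, 0, 0.17], "twist": 0},
    {"dp": [0, 0, 0], "twist": 0},
    {"dp": [0, 0, 0], "twist": 0},
  ],
)

```text
time_s: 20.5
ee_pos: [0.6521, -0.2394, 0.1257]
eef_rot: [-3.14, -0.001, 1.608]
force: [0.3, 0.8, 0.5]
grip_width: 0.0822
grip_force: 0.0
```

Run:
```python
from h import *
im,P=cloud('wrist'); print(ctrl.get_obs()['ee_pos']); plan(.6529,-.24,.0245,1.612,6)
```

```text
[ 0.652446   -0.23862816  0.12625706]
6 q6 -0.44 yaw 1.614
[{"dp":[-0.01,0.0,0.42],"twist":-0.01},{"dp":[-0.0,0.0,0.42],"twist":-0.01},{"dp":[-0.01,0.0,0.43],"twist":-0.01},{"dp":[-0.0,0.0,0.42],"twist":-0.01},{"dp":[-0.01,0.0,0.43],"twist":-0.01},{"dp":[-0.0,0.01,0.42],"twist":-0.01}]
```

step_arm(
  deltas=[
    {"dp": [-0.01, 0, 0.6], "twist": -0.05},
    {"dp": [-0.01, 0, 0.6], "twist": 0},
    {"dp": [-0.01, 0.01, 0.6], "twist": 0},
    {"dp": [0, 0, 0.5], "twist": 0},
    {"dp": [0, 0, 0.2], "twist": 0},
    {"dp": [0, 0, 0], "twist": 0},
    {"dp": [0, 0, 0], "twist": 0},
  ],
)

```text
time_s: 21.25
ee_pos: [0.6537, -0.2401, 0.0279]
eef_rot: [3.14, 0.001, 1.613]
force: [0.0, -0.6, 0.1]
grip_width: 0.0822
grip_force: 0.0
```

step_arm(
  deltas=[
    {"dp": [0, 0, 0], "twist": 0},
    {"dp": [0, 0, 0], "twist": 0},
    {"dp": [0, 0, 0], "twist": 0},
    {"dp": [0, 0, 0], "twist": 0},
    {"dp": [0, 0, 0], "twist": 0},
    {"dp": [0, 0, 0], "twist": 0},
    {"dp": [0, 0, 0], "twist": 0},
    {"dp": [0, 0, 0], "twist": 0},
    {"dp": [0, 0, 0], "twist": 0},
    {"dp": [0, 0, 0], "twist": 0},
  ],
  gripper=-1,
  squeeze=40,
)

```text
time_s: 22.25
ee_pos: [0.6531, -0.2404, 0.0266]
eef_rot: [3.142, -0.0, 1.613]
force: [-0.2, 0.8, -0.4]
grip_width: 0.0139
grip_force: 40.0
```

Run:
```python
from h import *
o=ctrl.get_obs(); print(o['ee_pos'],o['eef_rot'],o['grip_width'],o['force'])
im,P=cloud('top'); save(im,'t8.png')
I=im.astype(int);x,y,z=P[...,0],P[...,1],P[...,2]
h=(z>.155)&(z<.178)&(x>.6)&(x<.68)&(y>.06)&(y<.15); print(cv2.minAreaRect(P[h][:,:2].astype(np.float32)*1000),np.median(z[h]))
```

```text
[ 0.65309357 -0.2404376   0.02663165] [ 3.14152591e+00 -1.98834858e-05  1.61275389e+00] 0.01389543772674554 [-0.16640743  0.80293796 -0.41636944]
((648.6539306640625, 101.4736328125), (62.41621017456055, 49.66117858886719), 1.748488187789917) 0.16650436512128652
```

step_arm(
  deltas=[
    {"dp": [0.4, 0, 0], "twist": 0},
    {"dp": [0.4, 0, 0], "twist": 0},
    {"dp": [0.4, 0, 0], "twist": 0},
    {"dp": [0.4, 0, 0], "twist": 0},
    {"dp": [0.4, 0, 0], "twist": 0},
    {"dp": [0.4, 0, 0], "twist": 0},
    {"dp": [0.4, 0, 0], "twist": 0},
    {"dp": [0.4, 0, 0], "twist": 0},
    {"dp": [0.4, 0, 0], "twist": 0},
    {"dp": [0, 0, 0], "twist": 0},
  ],
)

```text
time_s: 23.3
ee_pos: [0.647, -0.0943, 0.0267]
eef_rot: [-3.141, -0.0, 1.615]
force: [0.8, -0.1, -1.6]
grip_width: 0.0138
grip_force: 40.0
```

step_arm(
  deltas=[
    {"dp": [0.2, 0, 0], "twist": 0},
    {"dp": [0.2, 0, 0], "twist": 0},
    {"dp": [0.2, 0, 0], "twist": 0},
    {"dp": [0.2, 0, 0], "twist": 0},
    {"dp": [0.2, 0, 0], "twist": 0},
    {"dp": [0.2, 0, 0], "twist": 0},
    {"dp": [0, 0, 0], "twist": 0},
  ],
)

```text
time_s: 24.0
ee_pos: [0.6449, -0.0471, 0.0266]
eef_rot: [-3.141, -0.001, 1.614]
force: [-1.5, 3.2, -0.1]
grip_width: 0.0137
grip_force: 40.0
```

Run:
```python
from h import *
o=ctrl.get_obs(); print(o['ee_pos'],o['force'],o['grip_width']); p=np.array(o['ee_pos'][:2]); E=np.array([.6475,-.1078])+.2115*np.array([-.0408,.9992]); print(E, (p-E)@np.array([-.0408,.9992])+.1323, (p-E)@np.array([.9992,.0408]))
im,P=cloud('wrist'); save(im,'w9.png')
```

```text
[ 0.64491974 -0.04713176  0.02661958] [-1.48126365  3.1711127  -0.09467883] 0.013694845617115753
[0.6388708 0.1035308] -0.018488828715077815 -0.0001029275016624304
```

View pics/w9.png

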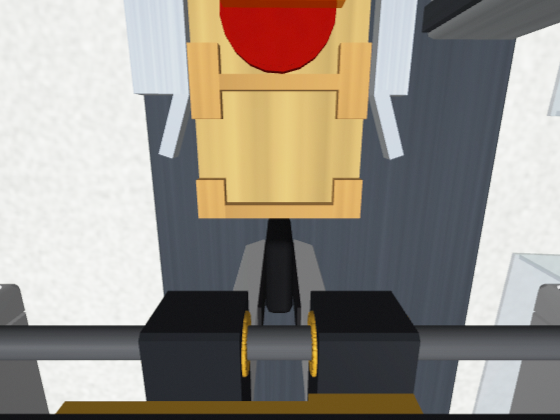

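step_arm(
  deltas=[
    {"dp": [0.1, 0, 0], "twist": 0},
    {"dp": [0.1, 0, 0], "twist": 0},
    {"dp": [0.1, 0, 0], "twist": 0},
    {"dp": [0.05, 0, 0], "twist": 0},
    {"dp": [0.05, 0, 0], "twist": 0},
    {"dp": [0, 0, 0], "twist": 0},
  ],
)

```text
time_s: 24.65
ee_pos: [0.6443, -0.032, 0.0266]
eef_rot: [-3.142, -0.001, 1.613]
force: [0.2, 3.7, -1.1]
grip_width: 0.0137
grip_force: 40.0
```

step_arm(
  deltas=[
    {"dp": [0.05, 0, 0], "twist": 0},
    {"dp": [0, 0, 0], "twist": 0},
  ],
)

```text
time_s: 24.85
ee_pos: [0.6442, -0.0304, 0.0266]
eef_rot: [-3.142, -0.0, 1.613]
force: [-0.6, 1.0, -0.8]
grip_width: 0.0136
grip_force: 40.0
```

step_arm(
  deltas=[
    {"dp": [0.05, 0, 0], "twist": 0},
    {"dp": [0, 0, 0], "twist": 0},
  ],
)

```text
time_s: 25.05
ee_pos: [0.6441, -0.0286, 0.0266]
eef_rot: [-3.141, 0.0, 1.613]
force: [-0.5, 0.1, -1.2]
grip_width: 0.0134
grip_force: 40.0
```

step_arm(
  deltas=[
    {"dp": [0.03, 0, 0], "twist": 0},
    {"dp": [0, 0, 0], "twist": 0},
  ],
)

```text
time_s: 25.25
ee_pos: [0.6441, -0.0285, 0.0268]
eef_rot: [-3.142, 0.001, 1.612]
force: [-1.2, -5.7, 1.4]
grip_width: 0.0137
grip_force: 40.0
```

step_arm(
  deltas=[
    {"dp": [0.03, 0, 0], "twist": 0},
    {"dp": [0, 0, 0], "twist": 0},
  ],
)

```text
time_s: 25.45
ee_pos: [0.6441, -0.0284, 0.027]
eef_rot: [3.142, 0.003, 1.612]
force: [-1.2, -13.8, 1.9]
grip_width: 0.0134
grip_force: 40.0
```

step_arm(
  deltas=[
    {"dp": [-0.06, 0, 0], "twist": 0},
    {"dp": [0, 0, 0], "twist": 0},
    {"dp": [0, 0, 0], "twist": 0},
  ],
)

```text
time_s: 25.75
ee_pos: [0.6442, -0.0286, 0.0266]
eef_rot: [-3.142, 0.0, 1.613]
force: [-0.2, -1.9, 0.0]
grip_width: 0.0135
grip_force: 40.0
```

step_arm(
  deltas=[
    {"dp": [0, 0, 0], "twist": 0},
    {"dp": [0, 0, 0], "twist": 0},
    {"dp": [0, 0, 0], "twist": 0},
    {"dp": [0, 0, -0.4], "twist": 0},
    {"dp": [-0.2, 0, -0.6], "twist": 0},
    {"dp": [-0.6, 0, -0.8], "twist": 0},
    {"dp": [-0.6, 0, -0.8], "twist": 0},
    {"dp": [-0.6, 0, -0.8], "twist": 0},
    {"dp": [-0.6, 0, -0.8], "twist": 0},
    {"dp": [-0.4, 0, -0.6], "twist": 0},
    {"dp": [0, 0, 0], "twist": 0},
    {"dp": [0, 0, 0], "twist": 0},
  ],
  gripper=0.5,
)

```text
time_s: 26.95
ee_pos: [0.649, -0.1483, 0.219]
eef_rot: [3.141, 0.0, 1.613]
force: [0.3, -0.7, -0.0]
grip_width: 0.0706
grip_force: 0.0
```

Run:
```python
from h import *
im,P=cloud('wrist'); save(im,'w10.png'); o=ctrl.get_obs(); print(o['ee_pos'])
I=im.astype(int);x,y,z=P[...,0],P[...,1],P[...,2]
E=np.array([.6388,.1031]); t=np.array([-.0408,.9992]);u=np.array([.9992,.0408])
w=(x>.58)&(x<.72)&(y>-.08)&(y<.3)&(I[...,0]>I[...,2]+35)&(z>.015)&(z<.03)
w=cv2.morphologyEx(w.astype(np.uint8),cv2.MORPH_OPEN,np.ones((3,3)))>0
a=P[w][:,:2]-E; print('tray extents u,t',np.percentile(a@u,[.5,99.5]),np.percentile(a@t,[.2,99.8]))
s=(z>.018)&(z<.026)&(I.min(-1)>90)&(x>.5)&(y>-.1); b=P[s][:,:2]-E; print('rails',np.percentile(b@u,[1,99]),np.percentile(b@t,[.5]))
print(blank(P,im,E,.04,.015,.03))
im,P=cloud('scene'); save(im,'s10.png')
```

```text
[ 0.64885008 -0.14780954  0.21797519]
tray extents u,t [-0.04857599  0.04644739] [-0.11045144 -0.05284663]
rails [-0.07609097  0.28570869] [-0.2115133]
(0, array([0., 0.]), 0.0, np.float64(nan), array([nan, nan]))
  return _methods._mean(a, axis=axis, dtype=dtype,
  ret = ret.dtype.type(ret / rcount)
h.py:33: RuntimeWarning: Mean of empty slice.
  q=P[w]; c,rad=cv2.minEnclosingCircle(q[:,:2].astype(np.float32)); return len(q),np.round(c,4),round(rad,4),np.median(q[:,2]).round(4),q[:,:2].mean(0).round(4)
  ret = um.true_divide(
```

View pics/w10.png

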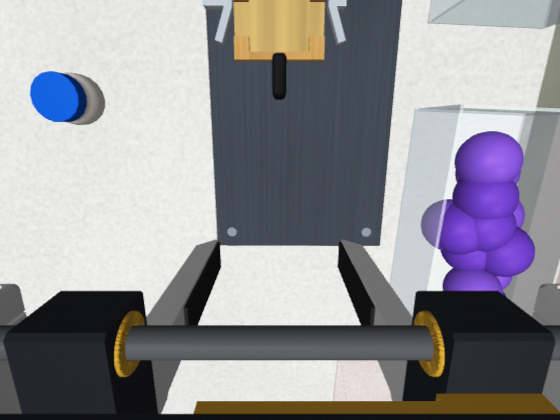

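Run:
```python
from h import *
im,P=cloud('wrist');  t=np.array([-.0408,.9992]);u=np.array([.9992,.0408])
for c in (245,262,305): 
    for r in (54,56,58,60,62): print(c,r,(P[r,c,:2]@t).round(4),P[r,c,2].round(4))
for r in (239,241,243,245,247): print('bed',r,(P[r,300,:2]@t).round(4),P[r,300,2].round(4),(P[r,260,:2]@t).round(4),P[r,260,2].round(4))
o=ctrl.get_obs(); print(o['qpos'][5])
plan(.40,.33,.27,3.14,20)
```

```text
245 54 -0.0279 0.0226
245 56 -0.0297 0.0217
245 58 -0.0315 0.0211
245 60 -0.0334 0.0207
245 62 -0.0336 0.0097
262 54 -0.0278 0.0221
262 56 -0.0297 0.022
262 58 -0.0313 0.02
262 60 -0.0333 0.0204
262 62 -0.0338 0.011
305 54 -0.0271 0.019
305 56 -0.0295 0.0214
305 58 -0.0312 0.0201
305 60 -0.0332 0.0204
305 62 -0.0333 0.0089
bed 239 -0.2414 0.0094 -0.242 0.0083
bed 241 -0.2439 0.0102 -0.244 0.0105
bed 243 -0.2469 0.0094 -0.2469 0.0097
bed 245 -0.2499 0.0088 -0.2497 0.0097
bed 247 -0.2565 -0.0009 -0.2564 -0.0002
-0.3215729812352415
20 q6 -0.32 yaw 3.136
[{"dp":[0.61,-0.29,-0.07],"twist":-1.09},{"dp":[0.63,-0.24,-0.07],"twist":-1.09},{"dp":[0.65,-0.19,-0.07],"twist":-1.09},{"dp":[0.66,-0.14,-0.06],"twist":-1.09},{"dp":[0.67,-0.09,-0.07],"twist":-1.09},{"dp":[0.67,-0.04,-0.06],"twist":-1.09},{"dp":[0.67,0.01,-0.07],"twist":-1.09},{"dp":[0.67,0.06,-0.06],"twist":-1.09},{"dp":[0.66,0.12,-0.07],"twist":-1.09},{"dp":[0.65,0.17,-0.06],"twist":-1.09},{"dp":[0.64,0.21,-0.07],"twist":-1.09},{"dp":[0.62,0.26,-0.06],"twist":-1.09},{"dp":[0.6,0.31,-0.07],"twist":-1.09},{"dp":[0.57,0.35,-0.06],"twist":-1.09},{"dp":[0.54,0.4,-0.07],"twist":-1.09},{"dp":[0.51,0.44,-0.06],"twist":-1.09},{"dp":[0.48,0.47,-0.07],"twist":-1.09},{"dp":[0.44,0.51,-0.06],"twist":-1.09},{"dp":[0.4,0.54,-0.07],"twist":-1.09},{"dp":[0.36,0.57,-0.06],"twist":-1.09}]
```

step_arm(
  deltas=[
    {"dp": [0.6, -0.3, -0.05], "twist": -1},
    {"dp": [0.6, -0.25, -0.05], "twist": -1},
    {"dp": [0.65, -0.2, -0.05], "twist": -1},
    {"dp": [0.65, -0.15, -0.05], "twist": -1},
    {"dp": [0.65, -0.1, -0.05], "twist": -1},
    {"dp": [0.65, -0.05, -0.05], "twist": -1},
    {"dp": [0.65, 0, -0.05], "twist": -1},
    {"dp": [0.65, 0.05, -0.05], "twist": -1},
    {"dp": [0.65, 0.1, -0.05], "twist": -1},
    {"dp": [0.65, 0.15, -0.05], "twist": -1},
    {"dp": [0.65, 0.2, -0.05], "twist": -1},
    {"dp": [0.6, 0.25, -0.05], "twist": -1},
  ],
)

```text
time_s: 28.3
ee_pos: [0.5058, 0.1366, 0.242]
eef_rot: [-3.141, -0.001, 2.454]
force: [0.1, 0.1, -0.3]
grip_width: 0.0702
grip_force: 0.0
```

Run:
```python
from h import *
o=ctrl.get_obs(); print(o['ee_pos'],o['eef_rot']);plan(.45,.345,.26,3.18,11)
```

```text
[0.50583217 0.13655233 0.24200562] [-3.14058294e+00 -9.00800976e-04  2.45439688e+00]
11 q6 -0.69 yaw 3.176
[{"dp":[0.4,0.29,-0.04],"twist":-0.94},{"dp":[0.38,0.31,-0.04],"twist":-0.94},{"dp":[0.36,0.34,-0.04],"twist":-0.94},{"dp":[0.33,0.36,-0.04],"twist":-0.94},{"dp":[0.31,0.38,-0.04],"twist":-0.94},{"dp":[0.29,0.4,-0.04],"twist":-0.94},{"dp":[0.26,0.41,-0.04],"twist":-0.94},{"dp":[0.23,0.43,-0.04],"twist":-0.94},{"dp":[0.2,0.45,-0.04],"twist":-0.94},{"dp":[0.17,0.46,-0.04],"twist":-0.94},{"dp":[0.15,0.46,-0.05],"twist":-0.94}]
```

step_arm(
  deltas=[
    {"dp": [0.4, 0.3, -0.04], "twist": -0.94},
    {"dp": [0.4, 0.3, -0.04], "twist": -0.94},
    {"dp": [0.35, 0.35, -0.04], "twist": -0.94},
    {"dp": [0.35, 0.35, -0.04], "twist": -0.94},
    {"dp": [0.3, 0.4, -0.04], "twist": -0.94},
    {"dp": [0.3, 0.4, -0.04], "twist": -0.94},
    {"dp": [0.25, 0.4, -0.04], "twist": -0.94},
    {"dp": [0.25, 0.45, -0.04], "twist": -0.94},
    {"dp": [0.2, 0.45, -0.04], "twist": -0.94},
    {"dp": [0.15, 0.45, -0.04], "twist": -0.94},
    {"dp": [0.15, 0.45, -0.04], "twist": -0.94},
    {"dp": [0, 0, 0], "twist": 0},
  ],
  gripper=0.5,
)

```text
time_s: 29.5
ee_pos: [0.4503, 0.3463, 0.2595]
eef_rot: [-3.141, -0.001, -3.107]
force: [0.5, -0.2, 0.1]
grip_width: 0.0707
grip_force: 0.0
```

```bash
cat >> h.py <<'E'
def gauge(P,I,ctr,r=.2,z0=.004,z1=.03):
    """blade: minAreaRect (deg, mm) and median height; grip plate: same"""
    I=I.astype(int);x,y,z=P[...,0],P[...,1],P[...,2]; near=np.hypot(x-ctr[0],y-ctr[1])<r
    w=near&(I[...,0]>90)&(I[...,2]<.45*I[...,0])&(I[...,1]>.55*I[...,0])&(z>z0)&(z<z1)
    w=cv2.morphologyEx(w.astype(np.uint8),cv2.MORPH_OPEN,np.ones((3,3)))>0
    g=near&(I.max(-1)<70)&(z>z0+.038)&(z<z1+.04)
    rd=near&(I[...,0]>80)&(I[...,1]<.4*I[...,0])&(I[...,2]<.4*I[...,0])&(z>z0)&(z<z1)
    f=lambda m: (int(m.sum()),cv2.minAreaRect(P[m][:,:2].astype(np.float32)*1000),np.median(P[m],0).round(4)) if m.sum()>5 else None
    return f(w),f(g),f(rd)
E
python3 - <<'E'
from h import *
o=ctrl.get_obs(); print(o['ee_pos'],o['eef_rot'])
im,P=cloud('wrist'); save(im,'w11.png'); np.save('w11P.npy',P)
for a in gauge(P,im,(.43,.36)): print(a)
I=im.astype(int); b=(I[...,2]>70)&(I[...,0]<.4*I[...,2])&(P[...,2]>.013)&(P[...,2]<.03)&(P[...,0]<.6)&(P[...,1]>.25); print('tooltray',cv2.minAreaRect(P[b][:,:2].astype(np.float32)*1000),np.median(P[b][:,2]))
E
```

```text
[0.45028041 0.34627434 0.25945142] [-3.14117268e+00 -1.25052202e-03 -3.10650765e+00]
(4372, ((447.390625, 366.8687438964844), (49.48194122314453, 179.88128662109375), 80.96920013427734), array([0.4491, 0.3654, 0.0097]))
(334, ((384.0632629394531, 376.43988037109375), (11.977386474609375, 34.6783561706543), 80.94829559326172), array([0.3835, 0.3759, 0.0573]))
(77, ((411.6578369140625, 372.6645812988281), (48.04254913330078, 2.6903629302978516), 81.17204284667969), array([0.4117, 0.3727, 0.0101]))
tooltray ((429.3467102050781, 362.38995361328125), (123.06639862060547, 238.94496154785156), 80.78621673583984) 0.017385515435969168
```

View pics/w11.png

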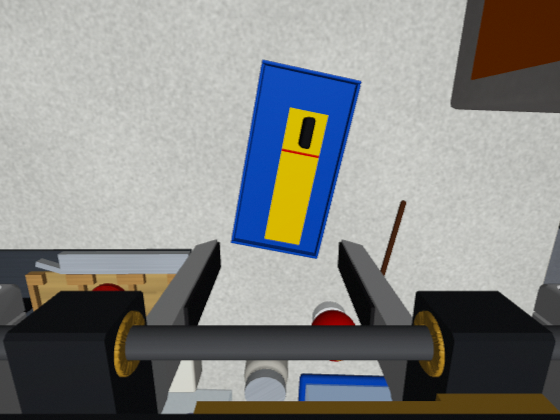

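Run:
```python
from h import *
plan(.3841,.3764,.10,2.984,6)
```

```text
6 q6 -1.01 yaw -3.298
[{"dp":[0.27,0.14,0.66],"twist":0.45},{"dp":[0.28,0.13,0.67],"twist":0.45},{"dp":[0.28,0.12,0.66],"twist":0.45},{"dp":[0.29,0.11,0.67],"twist":0.45},{"dp":[0.29,0.11,0.66],"twist":0.45},{"dp":[0.29,0.09,0.67],"twist":0.45}]
```

step_arm(
  deltas=[
    {"dp": [0.28, 0.14, 0.66], "twist": 0.45},
    {"dp": [0.28, 0.13, 0.66], "twist": 0.45},
    {"dp": [0.28, 0.12, 0.66], "twist": 0.45},
    {"dp": [0.28, 0.11, 0.66], "twist": 0.45},
    {"dp": [0.29, 0.11, 0.66], "twist": 0.45},
    {"dp": [0.29, 0.09, 0.66], "twist": 0.45},
    {"dp": [0, 0, 0], "twist": 0},
    {"dp": [0, 0, 0], "twist": 0},
  ],
  gripper=-0.3,
)

```text
time_s: 30.35
ee_pos: [0.3852, 0.3753, 0.1024]
eef_rot: [-3.141, -0.0, 2.984]
force: [-0.6, 0.2, 0.0]
grip_width: 0.033
grip_force: 0.0
```

Run:
```python
from h import *
o=ctrl.get_obs(); print(o['ee_pos'],o['eef_rot'],o['grip_width'])
im,P=cloud('wrist');  save(im,'w12.png')
for a in gauge(P,im,(.43,.36)): print(a)
plan(.3841,.3764,.025,2.984,4)
```

```text
[0.38523836 0.37533264 0.10241847] [-3.14129580e+00 -3.81100969e-05  2.98413595e+00] 0.03298879205234915
(6654, ((427.46600341796875, 370.3275451660156), (50.08613204956055, 140.14846801757812), 80.99803161621094), array([0.43  , 0.3682, 0.0097]))
(738, ((383.666748046875, 377.28704833984375), (10.646263122558594, 35.52651596069336), 81.15707397460938), array([0.3813, 0.3775, 0.0573]))
(77, ((412.0982360839844, 372.5860595703125), (47.452884674072266, 2.586132526397705), 80.61416625976562), array([0.4121, 0.3653, 0.0102]))
4 q6 -0.71 yaw 2.984
[{"dp":[0.01,0.0,0.49],"twist":-0.0},{"dp":[0.01,0.0,0.49],"twist":-0.0},{"dp":[0.01,0.01,0.49],"twist":-0.0},{"dp":[0.01,0.0,0.48],"twist":-0.0}]
```

step_arm(
  deltas=[
    {"dp": [0.01, 0.01, 0.5], "twist": 0},
    {"dp": [0.01, 0, 0.5], "twist": 0},
    {"dp": [0.01, 0, 0.5], "twist": 0},
    {"dp": [0.01, 0, 0.4], "twist": 0},
    {"dp": [0, 0, 0], "twist": 0},
    {"dp": [0, 0, 0], "twist": 0},
  ],
)

```text
time_s: 31.0
ee_pos: [0.3843, 0.3766, 0.0272]
eef_rot: [3.14, 0.001, 2.984]
force: [0.3, 0.4, 0.7]
grip_width: 0.0327
grip_force: 0.0
```

step_arm(
  deltas=[
    {"dp": [0, 0, 0], "twist": 0},
    {"dp": [0, 0, 0], "twist": 0},
    {"dp": [0, 0, 0], "twist": 0},
    {"dp": [0, 0, 0], "twist": 0},
    {"dp": [0, 0, 0], "twist": 0},
    {"dp": [0, 0, 0], "twist": 0},
  ],
  gripper=-1,
  squeeze=40,
)

```text
time_s: 31.6
ee_pos: [0.3836, 0.3766, 0.0265]
eef_rot: [3.141, 0.001, 2.984]
force: [-1.2, -1.2, 6.5]
grip_width: 0.0116
grip_force: 40.0
```

step_arm(
  deltas=[
    {"dp": [0, 0, -0.3], "twist": 0},
    {"dp": [0, 0, -0.4], "twist": 0},
    {"dp": [0, 0, -0.4], "twist": 0},
    {"dp": [0, 0, -0.4], "twist": 0},
    {"dp": [0, 0, 0], "twist": 0},
    {"dp": [0, 0, 0], "twist": 0},
  ],
)

```text
time_s: 32.2
ee_pos: [0.3832, 0.3763, 0.0858]
eef_rot: [3.141, 0.0, 2.984]
force: [-0.0, -0.4, -1.5]
grip_width: 0.0119
grip_force: 40.0
```

Run:
```python
from h import *
o=ctrl.get_obs(); print(o['ee_pos'],o['eef_rot'],o['grip_width'])
im,P=cloud('wrist');  save(im,'w13.png')
for a in gauge(P,im,(.43,.36),.2,.045,.09): print(a)
im,P=cloud('top'); 
for a in gauge(P,im,(.43,.36),.2,.045,.09): print(a)
```

```text
[0.38324944 0.3762995  0.08583747] [3.14145003e+00 1.36317027e-04 2.98399455e+00] 0.011865441595419985
(4778, ((432.34429931640625, 368.1823425292969), (49.58433151245117, 151.58203125), 80.74928283691406), array([0.3808, 0.3675, 0.0689]))
(2091, ((382.7821960449219, 375.60833740234375), (14.637727737426758, 35.58100128173828), 76.67868041992188), array([0.3761, 0.377 , 0.1164]))
None
(507, ((478.8794250488281, 359.7049865722656), (48.42090606689453, 118.13484191894531), 80.53876495361328), array([0.4788, 0.3591, 0.0682]))
None
None
```

Run:
```python
from h import *
plan(.3941,.0944,.0858,3.182,11)
```

```text
11 q6 -0.71 yaw 3.184
[{"dp":[-0.13,-0.63,-0.0],"twist":-0.26},{"dp":[-0.11,-0.63,-0.0],"twist":-0.26},{"dp":[-0.1,-0.63,-0.0],"twist":-0.26},{"dp":[-0.09,-0.63,-0.0],"twist":-0.26},{"dp":[-0.08,-0.64,-0.0],"twist":-0.26},{"dp":[-0.07,-0.64,-0.0],"twist":-0.26},{"dp":[-0.06,-0.64,-0.0],"twist":-0.26},{"dp":[-0.04,-0.64,-0.0],"twist":-0.26},{"dp":[-0.03,-0.64,-0.01],"twist":-0.26},{"dp":[-0.02,-0.64,-0.0],"twist":-0.26},{"dp":[-0.02,-0.64,-0.01],"twist":-0.26}]
```

step_arm(
  deltas=[
    {"dp": [-0.12, -0.63, 0], "twist": -0.26},
    {"dp": [-0.11, -0.63, 0], "twist": -0.26},
    {"dp": [-0.1, -0.63, 0], "twist": -0.26},
    {"dp": [-0.09, -0.63, 0], "twist": -0.26},
    {"dp": [-0.08, -0.64, 0], "twist": -0.26},
    {"dp": [-0.07, -0.64, 0], "twist": -0.26},
    {"dp": [-0.06, -0.64, 0], "twist": -0.26},
    {"dp": [-0.04, -0.64, 0], "twist": -0.26},
    {"dp": [-0.03, -0.64, 0], "twist": -0.26},
    {"dp": [-0.02, -0.64, 0], "twist": -0.26},
    {"dp": [-0.02, -0.64, 0], "twist": -0.26},
    {"dp": [0, 0, 0], "twist": 0},
  ],
)

```text
time_s: 33.5
ee_pos: [0.3938, 0.0927, 0.0853]
eef_rot: [-3.141, -0.001, -3.101]
force: [0.1, 0.1, -1.6]
grip_width: 0.0119
grip_force: 40.0
```

Run:
```python
from h import *
o=ctrl.get_obs(); print(o['ee_pos'],o['eef_rot'],o['grip_width'])
for n in('wrist','top','scene'):
    im,P=cloud(n)
    if n=='wrist': save(im,'w14.png')
    if n=='scene': save(im,'s14.png')
    for a in gauge(P,im,(.46,.097),.2,.045,.09): print(n,a)
plan(.3941,.0944,.0473,3.182,4)
```

```text
[0.39384994 0.09268824 0.0852839 ] [-3.14121120e+00 -1.24690058e-03 -3.10132312e+00] 0.011885153283253229
wrist (4764, ((443.56170654296875, 94.79268646240234), (151.55776977539062, 49.72555160522461), 2.3896214962005615), array([0.3906, 0.0952, 0.0684]))
wrist (2113, ((393.629638671875, 91.93941497802734), (14.869793891906738, 36.096046447753906), 87.5484848022461), array([0.3865, 0.0925, 0.1159]))
wrist None
top (322, ((512.870361328125, 97.42792510986328), (73.11418151855469, 45.09614562988281), 6.095348358154297), array([0.5123, 0.0975, 0.0682]))
top (57, ((619.325439453125, 102.19078063964844), (45.50954055786133, 3.8930165767669678), 89.98558044433594), array([0.6193, 0.1018, 0.1073]))
top None
scene (788, ((497.74871826171875, 98.703857421875), (252.22999572753906, 53.08015060424805), 2.6857922077178955), array([0.4783, 0.1018, 0.0704]))
scene (342, ((523.053466796875, 104.1297607421875), (271.70269775390625, 36.843502044677734), 3.881056785583496), array([0.4151, 0.1137, 0.1093]))
scene (32, ((535.02783203125, 123.01038360595703), (239.4801483154297, 45.59375762939453), 13.9168119430542), array([0.6343, 0.1287, 0.0551]))
4 q6 -1.47 yaw -3.1
[{"dp":[-0.0,-0.0,0.24],"twist":0.0},{"dp":[-0.0,-0.0,0.24],"twist":0.0},{"dp":[-0.0,-0.01,0.24],"twist":0.0},{"dp":[-0.0,-0.0,0.24],"twist":0.0}]
```

View pics/w14.png

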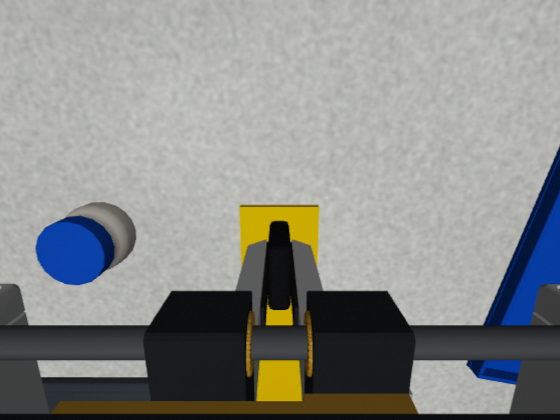

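step_arm(
  deltas=[
    {"dp": [0, 0, 0.3], "twist": 0},
    {"dp": [0, 0, 0.3], "twist": 0},
    {"dp": [0, 0, 0.3], "twist": 0},
    {"dp": [0, 0, 0.05], "twist": 0},
    {"dp": [0, 0, 0], "twist": 0},
    {"dp": [0, 0, 0], "twist": 0},
  ],
)

```text
time_s: 34.25
ee_pos: [0.3944, 0.0949, 0.0483]
eef_rot: [3.142, 0.0, -3.099]
force: [0.0, 0.5, -0.9]
grip_width: 0.0119
grip_force: 40.0
```

Run:
```python
from h import *
plan(.5305,.1,.0473,3.182,10); print(ctrl.get_obs()['ee_pos'])
```

```text
10 q6 -1.47 yaw -3.099
[{"dp":[-0.34,-0.0,0.0],"twist":0.0},{"dp":[-0.34,-0.0,0.0],"twist":0.0},{"dp":[-0.34,-0.0,0.0],"twist":0.0},{"dp":[-0.34,-0.0,0.0],"twist":0.0},{"dp":[-0.34,-0.0,0.0],"twist":0.0},{"dp":[-0.34,-0.0,0.0],"twist":0.0},{"dp":[-0.34,-0.0,0.01],"twist":0.0},{"dp":[-0.34,-0.01,0.0],"twist":0.0},{"dp":[-0.34,-0.0,0.01],"twist":0.0},{"dp":[-0.35,-0.01,0.0],"twist":0.0}]
[0.39438606 0.09494339 0.04825242]
```

step_arm(
  deltas=[
    {"dp": [-0.3, 0, 0], "twist": 0},
    {"dp": [-0.3, 0, 0], "twist": 0},
    {"dp": [-0.3, 0, 0], "twist": 0},
    {"dp": [-0.3, 0, 0], "twist": 0},
    {"dp": [-0.3, 0, 0], "twist": 0},
    {"dp": [-0.3, 0, 0], "twist": 0},
    {"dp": [-0.3, 0, 0], "twist": 0},
    {"dp": [0, 0, 0], "twist": 0},
  ],
)

```text
time_s: 35.05
ee_pos: [0.4792, 0.0983, 0.0484]
eef_rot: [3.141, 0.001, -3.1]
force: [0.1, 0.7, -1.6]
grip_width: 0.0114
grip_force: 40.0
```

step_arm(
  deltas=[
    {"dp": [-0.3, 0, 0], "twist": 0},
    {"dp": [-0.3, 0, 0], "twist": 0},
    {"dp": [-0.3, 0, 0], "twist": 0},
    {"dp": [-0.3, 0, 0], "twist": 0},
    {"dp": [-0.1, 0, 0], "twist": 0},
    {"dp": [0, 0, 0], "twist": 0},
    {"dp": [0, 0, 0], "twist": 0},
  ],
)

```text
time_s: 35.75
ee_pos: [0.5294, 0.1003, 0.0479]
eef_rot: [-3.142, -0.0, -3.099]
force: [-0.8, 0.7, -0.6]
grip_width: 0.0121
grip_force: 40.0
```

Run:
```python
from h import *
o=ctrl.get_obs(); print(o['ee_pos'],o['eef_rot'],o['force'])
im,P=cloud('scene'); save(im,'s15.png')
plan(.5305,.1,.0473,3.182,1)
cv2.imwrite('pics/s15c.png',cv2.resize(cv2.cvtColor(im,cv2.COLOR_RGB2BGR)[150:330,180:440],None,fx=3,fy=3))
```

```text
[0.52943222 0.1003488  0.04785885] [-3.14157957e+00 -3.84646315e-04 -3.09945152e+00] [-0.7752841   0.7297492  -0.59759236]
1 q6 -1.49 yaw -3.101
[{"dp":[-0.03,-0.01,0.01],"twist":0.02}]
```

View pics/s15c.png

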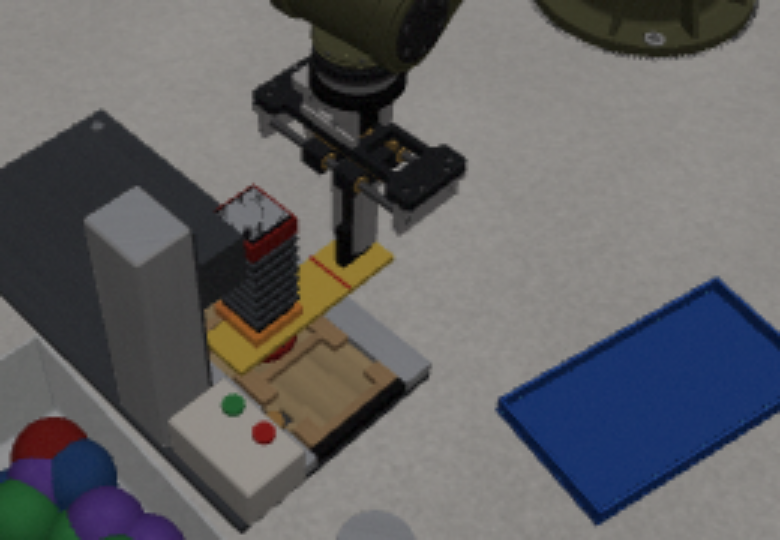

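step_arm(
  deltas=[
    {"dp": [-0.03, 0, 0.04], "twist": 0},
    {"dp": [0, 0, 0.03], "twist": 0},
    {"dp": [0, 0, 0], "twist": 0},
    {"dp": [0, 0, 0], "twist": 0},
  ],
)

```text
time_s: 36.2
ee_pos: [0.5312, 0.1003, 0.045]
eef_rot: [-3.142, -0.0, -3.1]
force: [-0.3, 0.2, -1.0]
grip_width: 0.0116
grip_force: 40.0
```

step_arm(
  deltas=[
    {"dp": [0, 0, 0], "twist": 0},
    {"dp": [0, 0, 0], "twist": 0},
    {"dp": [0, 0, 0], "twist": 0},
    {"dp": [0, 0, -0.2], "twist": 0},
    {"dp": [0, 0, -0.6], "twist": 0},
    {"dp": [0, 0, -0.8], "twist": 0},
    {"dp": [0, 0, -0.9], "twist": 0},
    {"dp": [0, 0, -0.9], "twist": 0},
    {"dp": [0, 0, -0.9], "twist": 0},
    {"dp": [0, 0, -0.9], "twist": 0},
    {"dp": [0, 0, 0], "twist": 0},
  ],
  gripper=-0.3,
)

```text
time_s: 37.3
ee_pos: [0.5325, 0.1005, 0.2586]
eef_rot: [3.141, 0.008, -3.1]
force: [-1.0, 0.3, 0.2]
grip_width: 0.0326
grip_force: 0.0
```

Run:
```python
from h import *
o=ctrl.get_obs(); print(o['ee_pos'],o['eef_rot'],o['force'])
E=np.array([.6389,.1044]);t=np.array([-.0408,.9992]);u=np.array([.9992,.0408])
for n in('wrist','top','scene'):
    im,P=cloud(n)
    for a in gauge(P,im,(.56,.1),.12,.015,.035):
        if a: print(n,a, (a[2][:2]-E)@u,(a[2][:2]-E)@t,(np.array(a[1][0])/1000-E)@u,(np.array(a[1][0])/1000-E)@t)
plan(*E,.22,3.182)
```

```text
[0.53253888 0.10052673 0.25863042] [ 3.14098055  0.00824795 -3.09952453] [-0.97477917  0.2668911   0.17284957]
wrist (3564, ((599.8502197265625, 101.22628784179688), (164.92308044433594, 173.54550170898438), 46.55730056762695), array([0.582 , 0.1015, 0.0269])) -0.05697280000000006 -0.000576159999999997 -0.03914802790527346 -0.0015779421533203123
wrist (274, ((565.2138061523438, 105.79562377929688), (47.059444427490234, 104.94049072265625), 87.49456787109375), array([0.5307, 0.1011, 0.0738])) -0.10824808000000008 0.0011171999999999918 -0.07357030344238284 0.004400903989257801
wrist (74, ((598.6630249023438, 100.32569885253906), (80.72103118896484, 57.468971252441406), 4.71463680267334), array([0.56  , 0.1016, 0.0274])) -0.07895111999999997 0.00042135999999998825 -0.04037101700439451 -0.0024293731225586055
scene (517, ((593.739501953125, 99.64185333251953), (171.88284301757812, 57.98938751220703), 1.8967130184173584), array([0.5863, 0.1131, 0.0298])) -0.05220295999999998 0.010839119999999999 -0.04531850203247075 -0.002911791829833992
scene (159, ((592.83203125, 115.16499328613281), (46.740352630615234, 151.57199096679688), 83.18688201904297), array([0.6267, 0.1071, 0.0704])) -0.012080079999999988 0.0031955999999999933 -0.04559190264892586 0.012635954416503909
scene (14, ((593.1345825195312, 120.81166076660156), (99.24635314941406, 38.960147857666016), 32.59637451171875), array([0.5617, 0.1101, 0.0288])) -0.07690568000000003 0.0088452 -0.04505920938720709 0.018265760471191397
3 q6 -1.49 yaw -3.102
[{"dp":[-0.9,-0.0,0.27],"twist":0.01},{"dp":[-0.9,-0.01,0.27],"twist":0.01},{"dp":[-0.9,-0.0,0.27],"twist":0.01}]
```

step_arm(
  deltas=[
    {"dp": [-0.9, 0, 0.2], "twist": 0},
    {"dp": [-0.9, 0, 0.2], "twist": 0},
    {"dp": [-0.86, 0, 0.3], "twist": 0},
    {"dp": [0, 0, 0.4], "twist": 0},
    {"dp": [0, 0, 0.4], "twist": 0},
    {"dp": [0, 0, 0.3], "twist": 0},
    {"dp": [0, 0, 0.2], "twist": 0},
    {"dp": [0, 0, 0], "twist": 0},
    {"dp": [0, 0, 0], "twist": 0},
  ],
  gripper=-1,
  squeeze=10,
)

```text
time_s: 38.35
ee_pos: [0.6376, 0.1048, 0.1736]
eef_rot: [3.142, 0.001, -3.1]
force: [-0.8, -0.8, -0.3]
grip_width: 0.0007
grip_force: 0.0
```

step_arm(
  deltas=[
    {"dp": [0, 0, 0.1], "twist": 0},
    {"dp": [0, 0, 0], "twist": 0},
    {"dp": [0, 0, 0], "twist": 0},
  ],
)

```text
time_s: 38.65
ee_pos: [0.6376, 0.1048, 0.1693]
eef_rot: [3.142, 0.0, -3.1]
force: [0.2, 0.1, 0.6]
grip_width: 0.0006
grip_force: 0.0
```

step_arm(
  deltas=[
    {"dp": [0, 0, 0.05], "twist": 0},
    {"dp": [0, 0, 0.05], "twist": 0},
    {"dp": [0, 0, 0], "twist": 0},
  ],
)

```text
time_s: 38.95
ee_pos: [0.6377, 0.1048, 0.165]
eef_rot: [3.142, 0.0, -3.1]
force: [0.9, 0.3, 0.3]
grip_width: 0.0005
grip_force: 0.4
```

step_arm(
  deltas=[
    {"dp": [0, 0, 0.04], "twist": 0},
    {"dp": [0, 0, 0.04], "twist": 0},
    {"dp": [0, 0, 0], "twist": 0},
  ],
)

```text
time_s: 39.25
ee_pos: [0.6376, 0.1048, 0.1617]
eef_rot: [-3.142, 0.0, -3.1]
force: [1.3, -0.4, 1.6]
grip_width: 0.0005
grip_force: 0.6
```

step_arm(
  deltas=[
    {"dp": [0, 0, 0.04], "twist": 0},
    {"dp": [0, 0, 0], "twist": 0},
    {"dp": [0, 0, 0], "twist": 0},
  ],
)

```text
time_s: 39.55
ee_pos: [0.6375, 0.1048, 0.1601]
eef_rot: [-3.142, -0.0, -3.1]
force: [0.8, 0.0, 0.3]
grip_width: 0.0003
grip_force: 0.5
```

step_arm(
  deltas=[
    {"dp": [0, 0, 0.03], "twist": 0},
    {"dp": [0, 0, 0], "twist": 0},
    {"dp": [0, 0, 0], "twist": 0},
  ],
)

```text
time_s: 39.85
ee_pos: [0.6375, 0.1048, 0.1589]
eef_rot: [-3.142, -0.0, -3.1]
force: [0.9, -0.9, 0.7]
grip_width: 0.0004
grip_force: 0.7
```

step_arm(
  deltas=[
    {"dp": [0, 0, 0.02], "twist": 0},
    {"dp": [0, 0, 0], "twist": 0},
    {"dp": [0, 0, 0], "twist": 0},
  ],
)

```text
time_s: 40.15
ee_pos: [0.6376, 0.1048, 0.1583]
eef_rot: [-3.142, 0.0, -3.1]
force: [-0.0, 0.2, 3.5]
grip_width: 0.0007
grip_force: 1.7
```

step_arm(
  deltas=[
    {"dp": [0, 0, 0.02], "twist": 0},
    {"dp": [0, 0, 0], "twist": 0},
    {"dp": [0, 0, 0], "twist": 0},
  ],
)

```text
time_s: 40.45
ee_pos: [0.6376, 0.1048, 0.1582]
eef_rot: [3.142, 0.001, -3.1]
force: [-3.6, -0.5, 9.2]
grip_width: 0.0009
grip_force: 4.5
```

step_arm(
  deltas=[
    {"dp": [0, 0, 0.01], "twist": 0},
    {"dp": [0, 0, 0], "twist": 0},
    {"dp": [0, 0, 0], "twist": 0},
    {"dp": [0, 0, 0], "twist": 0},
    {"dp": [0, 0, 0], "twist": 0},
  ],
)

```text
time_s: 40.95
ee_pos: [0.6377, 0.1048, 0.1582]
eef_rot: [3.142, 0.001, -3.1]
force: [-5.2, -0.3, 11.0]
grip_width: 0.0008
grip_force: 5.8
```

step_arm(
  deltas=[
    {"dp": [0, 0, -0.1], "twist": 0},
    {"dp": [0, 0, -0.3], "twist": 0},
    {"dp": [0, 0, -0.8], "twist": 0},
    {"dp": [0, 0, -0.9], "twist": 0},
    {"dp": [0.9, 0, -0.2], "twist": 0},
    {"dp": [0.9, 0, 0], "twist": 0},
    {"dp": [0.9, 0, 0], "twist": 0},
    {"dp": [0, 0, 0], "twist": 0},
    {"dp": [0, 0, 0], "twist": 0},
  ],
)

```text
time_s: 41.85
ee_pos: [0.5298, 0.1003, 0.2501]
eef_rot: [3.141, 0.002, -3.099]
force: [0.7, -0.5, -0.5]
grip_width: 0.0003
grip_force: 0.0
```

Run:
```python
from h import *
o=ctrl.get_obs(); print(o['ee_pos'],o['eef_rot'],o['force'])
E=np.array([.6389,.1044]);t=np.array([-.0408,.9992]);u=np.array([.9992,.0408])
for n in('wrist','top'):
    im,P=cloud(n); save(im,f'{n}17.png'); z=P[...,2]
    h=(z>.14)&(z<.178)&(P[...,0]>.6)&(P[...,0]<.66)&(P[...,1]>.085)&(P[...,1]<.12); print(np.percentile(z[h],[10,50,90]) if h.sum() else None)
    for a in gauge(P,im,(.56,.1),.12,.015,.035):
        if a: print(n,a,(a[2][:2]-E)@u,(a[2][:2]-E)@t)
plan(.5312,.1005,.10,3.182,4)
```

```text
[0.52976665 0.10033722 0.25014987] [ 3.14149065e+00  1.56114264e-03 -3.09945191e+00] [ 0.68564753 -0.49381066 -0.46268037]
[0.15677671 0.15749838 0.15809641]
wrist (3522, ((601.2183837890625, 101.29170227050781), (166.10708618164062, 173.4375457763672), 46.315277099609375), array([0.5787, 0.101 , 0.0273])) -0.060290560000000035 -0.0009411199999999988
wrist (131, ((530.8513793945312, 100.80003356933594), (35.26710510253906, 9.236886978149414), 2.5828135013580322), array([0.5245, 0.1014, 0.0745])) -0.11443088000000005 0.0016699199999999997
wrist (58, ((559.6323852539062, 102.32476806640625), (3.3254120349884033, 49.43614196777344), 0.3330834209918976), array([0.5597, 0.1085, 0.0279])) -0.07896936000000004 0.007328079999999994
None
4 q6 -1.49 yaw -3.102
[{"dp":[-0.0,0.0,0.93],"twist":0.01},{"dp":[-0.01,0.0,0.93],"twist":0.01},{"dp":[-0.0,0.0,0.94],"twist":0.01},{"dp":[-0.01,0.0,0.93],"twist":0.01}]
```

View pics/wrist17.png

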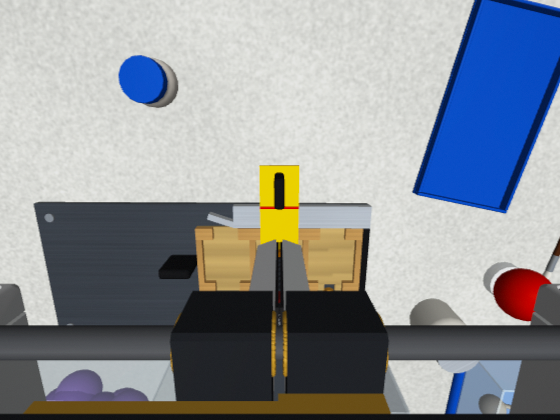

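step_arm(
  deltas=[
    {"dp": [0, 0, 0.9], "twist": 0},
    {"dp": [0, 0, 0.9], "twist": 0},
    {"dp": [0, 0, 0.9], "twist": 0},
    {"dp": [-0.02, 0, 0.8], "twist": 0},
    {"dp": [0, 0, 0.6], "twist": 0},
    {"dp": [0, 0, 0.5], "twist": 0},
    {"dp": [0, 0, 0.4], "twist": 0},
    {"dp": [0, 0, 0.1], "twist": 0},
    {"dp": [0, 0, 0], "twist": 0},
    {"dp": [0, 0, 0], "twist": 0},
  ],
  gripper=-0.3,
)

```text
time_s: 42.95
ee_pos: [0.5311, 0.1004, 0.0457]
eef_rot: [3.142, 0.001, -3.1]
force: [1.0, -0.1, 0.2]
grip_width: 0.033
grip_force: 0.0
```

step_arm(
  deltas=[
    {"dp": [0, 0, 0], "twist": 0},
    {"dp": [0, 0, 0], "twist": 0},
    {"dp": [0, 0, 0], "twist": 0},
    {"dp": [0, 0, 0], "twist": 0},
    {"dp": [0, 0, 0], "twist": 0},
    {"dp": [0, 0, 0], "twist": 0},
  ],
  gripper=-1,
  squeeze=40,
)

```text
time_s: 43.55
ee_pos: [0.5307, 0.1004, 0.0454]
eef_rot: [3.142, 0.001, -3.1]
force: [-1.6, 0.8, 5.9]
grip_width: 0.0121
grip_force: 40.0
```

step_arm(
  deltas=[
    {"dp": [0.1, 0, 0], "twist": 0},
    {"dp": [0.2, 0, 0], "twist": 0},
    {"dp": [0.2, 0, 0], "twist": 0},
    {"dp": [0, 0, 0], "twist": 0},
  ],
)

```text
time_s: 43.95
ee_pos: [0.5104, 0.0995, 0.0453]
eef_rot: [3.142, 0.001, -3.1]
force: [-0.4, -0.4, 3.0]
grip_width: 0.0115
grip_force: 40.0
```

step_arm(
  deltas=[
    {"dp": [0.3, 0, 0], "twist": 0},
    {"dp": [0.3, 0, 0], "twist": 0},
    {"dp": [0.3, 0, 0], "twist": 0},
    {"dp": [0.3, 0, 0], "twist": 0},
    {"dp": [0.3, 0, 0], "twist": 0},
    {"dp": [0.3, 0, 0], "twist": 0},
    {"dp": [0.3, 0, 0], "twist": 0},
    {"dp": [0.3, 0, 0], "twist": 0},
    {"dp": [0.3, 0, 0], "twist": 0},
    {"dp": [0.3, 0, 0], "twist": 0},
    {"dp": [0, 0, 0], "twist": 0},
  ],
)

```text
time_s: 45.05
ee_pos: [0.3894, 0.0944, 0.0448]
eef_rot: [-3.141, -0.001, -3.099]
force: [0.7, 0.1, -0.8]
grip_width: 0.0116
grip_force: 40.0
```

step_arm(
  deltas=[
    {"dp": [0, 0, -0.3], "twist": 0},
    {"dp": [0, 0, -0.4], "twist": 0},
    {"dp": [0, 0, -0.4], "twist": 0},
    {"dp": [0, 0, 0], "twist": 0},
    {"dp": [0, 0, 0], "twist": 0},
  ],
)

```text
time_s: 45.55
ee_pos: [0.3907, 0.0944, 0.0886]
eef_rot: [3.142, 0.0, -3.1]
force: [0.4, 0.5, -0.5]
grip_width: 0.0115
grip_force: 40.0
```

Run:
```python
from h import *
o=ctrl.get_obs(); print(o['ee_pos'],o['eef_rot'],o['force'],o['grip_width'])
for n in('wrist','top'):
    im,P=cloud(n); save(im,f'{n}18.png')
    for a in gauge(P,im,(.46,.097),.2,.045,.09): print(n,a)
# tool-tray goal: gauge origin at the tray centre, grip 64.5 mm back
plan(.4293-.0645*.9874,.3624+.0645*.158,.09,2.984,12)
```

```text
[0.39074241 0.09443237 0.08863882] [ 3.14156048e+00  5.56165586e-05 -3.09958585e+00] [ 0.3969012   0.53061227 -0.51046744] 0.011543359196151211
wrist (4717, ((441.3988952636719, 96.8123779296875), (152.57078552246094, 49.7401008605957), 2.6419684886932373), array([0.3883, 0.0971, 0.0708]))
wrist (2047, ((391.0567626953125, 93.66515350341797), (14.83010482788086, 36.0223274230957), 87.81684875488281), array([0.3831, 0.0943, 0.1182]))
wrist None
top (334, ((507.84857177734375, 98.58968353271484), (77.67928314208984, 45.72883987426758), 3.021409749984741), array([0.5075, 0.0991, 0.0702]))
top (56, ((619.1170043945312, 101.93877410888672), (45.0343132019043, 3.402026891708374), 88.53575897216797), array([0.6192, 0.1016, 0.1087]))
top None
12 q6 -1.47 yaw -3.301
[{"dp":[0.03,0.58,-0.0],"twist":0.24},{"dp":[0.04,0.58,-0.0],"twist":0.24},{"dp":[0.05,0.58,-0.0],"twist":0.24},{"dp":[0.06,0.58,-0.0],"twist":0.24},{"dp":[0.06,0.58,-0.01],"twist":0.24},{"dp":[0.07,0.58,-0.0],"twist":0.24},{"dp":[0.08,0.58,-0.01],"twist":0.24},{"dp":[0.1,0.57,-0.0],"twist":0.24},{"dp":[0.1,0.57,-0.01],"twist":0.24},{"dp":[0.11,0.57,-0.0],"twist":0.24},{"dp":[0.13,0.57,-0.01],"twist":0.24},{"dp":[0.13,0.56,-0.0],"twist":0.24}]
```

step_arm(
  deltas=[
    {"dp": [0.03, 0.58, 0], "twist": 0.24},
    {"dp": [0.04, 0.58, 0], "twist": 0.24},
    {"dp": [0.05, 0.58, 0], "twist": 0.24},
    {"dp": [0.06, 0.58, 0], "twist": 0.24},
    {"dp": [0.06, 0.58, 0], "twist": 0.24},
    {"dp": [0.07, 0.58, 0], "twist": 0.24},
    {"dp": [0.08, 0.58, 0], "twist": 0.24},
    {"dp": [0.1, 0.57, 0], "twist": 0.24},
    {"dp": [0.1, 0.57, 0], "twist": 0.24},
    {"dp": [0.11, 0.57, 0], "twist": 0.24},
    {"dp": [0.13, 0.57, 0], "twist": 0.24},
    {"dp": [0.13, 0.56, 0], "twist": 0.24},
  ],
)

```text
time_s: 46.85
ee_pos: [0.3655, 0.3732, 0.0879]
eef_rot: [-3.14, -0.001, 2.982]
force: [-0.2, 0.4, -0.9]
grip_width: 0.0117
grip_force: 40.0
```

step_arm(
  deltas=[
    {"dp": [0, 0, 0.4], "twist": 0},
    {"dp": [0, 0, 0.4], "twist": 0},
    {"dp": [0, 0, 0.3], "twist": 0},
    {"dp": [0, 0, 0.2], "twist": 0},
    {"dp": [0, 0, 0.1], "twist": 0},
    {"dp": [0, 0, 0], "twist": 0},
    {"dp": [0, 0, 0], "twist": 0},
  ],
)

```text
time_s: 47.55
ee_pos: [0.3662, 0.3726, 0.0335]
eef_rot: [3.141, 0.0, 2.982]
force: [0.2, -0.4, -1.7]
grip_width: 0.012
grip_force: 40.0
```

Underside is now about 11 mm up; lower about 6.5 mm to the floor (TCP ≈ 0.027), then release.

step_arm(
  deltas=[
    {"dp": [0, 0, 0.08], "twist": 0},
    {"dp": [0, 0, 0.05], "twist": 0},
    {"dp": [0, 0, 0.03], "twist": 0},
    {"dp": [0, 0, 0], "twist": 0},
    {"dp": [0, 0, 0], "twist": 0},
  ],
)

```text
time_s: 48.05
ee_pos: [0.3661, 0.3725, 0.0274]
eef_rot: [3.141, 0.0, 2.983]
force: [-4.4, -3.5, 11.3]
grip_width: 0.0116
grip_force: 40.0
```

step_arm(
  deltas=[
    {"dp": [0, 0, 0], "twist": 0},
    {"dp": [0, 0, 0], "twist": 0},
    {"dp": [0, 0, 0], "twist": 0},
    {"dp": [0, 0, -0.3], "twist": 0},
    {"dp": [0, 0, -0.8], "twist": 0},
    {"dp": [0, 0, -0.9], "twist": 0},
    {"dp": [0, 0, -0.9], "twist": 0},
    {"dp": [-0.5, 0, -0.9], "twist": 0},
    {"dp": [-0.5, 0, -0.9], "twist": 0},
    {"dp": [-0.5, 0, -0.5], "twist": 0},
    {"dp": [0, 0, 0], "twist": 0},
    {"dp": [0, 0, 0], "twist": 0},
  ],
  gripper=-0.3,
)

```text
time_s: 49.25
ee_pos: [0.4249, 0.3627, 0.2344]
eef_rot: [-3.141, -0.0, 2.982]
force: [0.0, -0.2, -0.2]
grip_width: 0.033
grip_force: 0.0
```

Run:
```python
from h import *
o=ctrl.get_obs(); print(o['ee_pos'],o['force'])
E=np.array([.6389,.1044]);t=np.array([-.0408,.9992]);u=np.array([.9992,.0408])
for n in('wrist','top','scene'):
    im,P=cloud(n); save(im,f'{n}19.png'); x,y,z=P[...,0],P[...,1],P[...,2]; I=im.astype(int)
    for a in gauge(P,im,(.43,.36)): print(n,a)
    h=(z>.14)&(z<.178)&(x>.6)&(x<.66)&(y>.085)&(y<.12); print('head',np.percentile(z[h],[10,50,90]) if h.sum() else None)
    w=(x>.57)&(x<.72)&(y>-.05)&(y<.25)&(I[...,0]>I[...,2]+25)&(I[...,0]<2*I[...,1])&(z>.012)&(z<.03)
    w=cv2.morphologyEx(w.astype(np.uint8),cv2.MORPH_OPEN,np.ones((3,3)))>0
    if w.sum(): a=P[w][:,:2]-E; print('tray u,t',np.percentile(a@u,[.5,99.5]).round(4),np.percentile(a@t,[.3,99.7]).round(4))
cv2.imwrite('pics/s19c.png',cv2.resize(cv2.cvtColor(im,cv2.COLOR_RGB2BGR)[130:350,180:470],None,fx=2.7,fy=2.7))
```

```text
[0.42487213 0.36271648 0.23443155] [ 0.03879708 -0.16569057 -0.17599693]
wrist (4835, ((430.1063537597656, 362.29217529296875), (49.48404312133789, 177.93450927734375), 81.12982177734375), array([0.4305, 0.3612, 0.0096]))
wrist (322, ((367.0407409667969, 372.7923278808594), (9.882455825805664, 33.99320983886719), 80.7956314086914), array([0.3667, 0.3727, 0.0575]))
wrist (78, ((394.85626220703125, 367.749267578125), (47.38925552368164, 1.5822856426239014), 80.99637603759766), array([0.3948, 0.3678, 0.0099]))
head None
tray u,t [-0.0182  0.0448] [-0.1127 -0.0555]
top (352, ((448.13433837890625, 356.93865966796875), (46.74574279785156, 143.3027801513672), 81.88926696777344), array([0.4548, 0.3484, 0.0094]))
top None
top None
head [0.15307504 0.15678472 0.16052478]
tray u,t [-0.0459  0.0555] [-0.113   0.1102]
scene (1088, ((432.3359069824219, 362.54766845703125), (51.18712615966797, 181.40614318847656), 80.94027709960938), array([0.4482, 0.3611, 0.011 ]))
scene (102, ((370.4425354003906, 373.082763671875), (11.998961448669434, 36.75176239013672), 78.39680480957031), array([0.3744, 0.3741, 0.0567]))
scene (14, ((395.4088439941406, 367.2398986816406), (44.96037673950195, 4.911031723022461), 79.1307144165039), array([0.3959, 0.3667, 0.0111]))
head [0.15783066 0.15942038 0.16129631]
tray u,t [-0.0466  0.0506] [-0.0502  0.1115]
```

View pics/s19c.png

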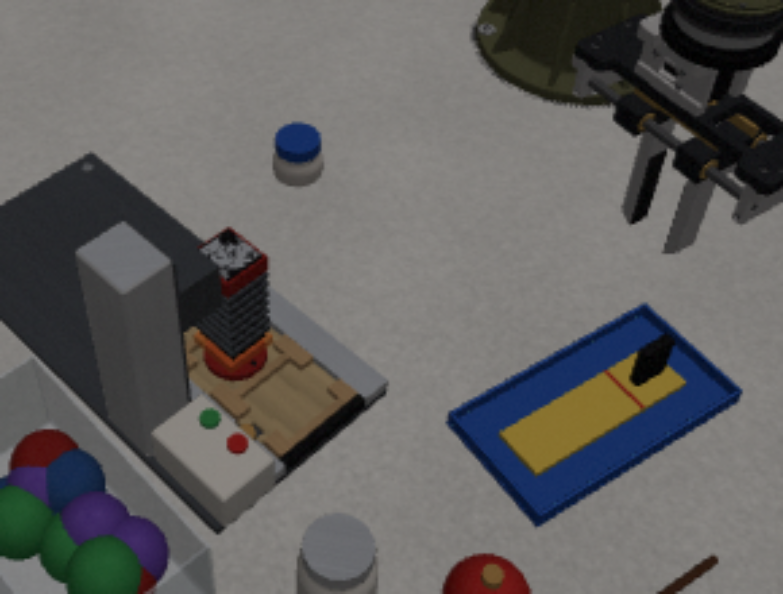

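Run:
```python
from h import *
for n in('top','scene'):
    im,P=cloud(n); I=im.astype(int); z=P[...,2]
    m=(I[...,0]>50)&(I[...,0]>2.5*I[...,1])&(I[...,0]>2.5*I[...,2])&(z>-.005)&(z<.03)
    k,l,s,c=cv2.connectedComponentsWithStats(m.astype(np.uint8))
    print(n,[(s[i,4],c[i].round(),np.median(P[l==i],0).round(3)) for i in range(1,k) if s[i,4]>40])
print(ctrl.hand_in())
```

```text
top []
scene [(np.int32(90), array([267., 265.]), array([0.652, 0.122, 0.023]))]
the job is handed in; nothing more can be done
None
```

The job is handed in. The only red blank I found is flat in the tray's middle pocket, the tray is home on its detent, the nozzle was set on the gauge blade (about 11 N of push) and stayed there, the gauge is flat back in the blue tray, and the bystanders were left alone.

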